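# Pin the handle-bracket hinges in the jig

### The job

Finish the mower handle brackets in the hinge jig: with the carriage still drawn back, lay every loose hinge leaf found on the mat into a nest of its own on the carriage, knuckle towards the fixed bracket halves. Then turn its clamp knob back to free it, push the carriage fully home so that the knuckles line up, lock it again by turning the knob clockwise to the stop, and push a pin from the rack down through each leaf's knuckle and the fixed knuckle below it until the head sits on the leaf. Leave the spark tester and the other bench things alone.

Things in the scene. Friction and masses are not known exactly. Their poses are not given: they have to be found in the camera images.
- leaf0: loose aluminium hinge leaf lying flat: bar 24 mm wide ending in a round knuckle (40 mm outside, upright 20 mm through-hole); 125 mm long, 16 mm thick, 0.13 kg. Origin: knuckle hole centre at the underside; z up; the bar runs along -x to 105 mm; grip it across the bar near 60 mm. Two or three identical leaves are present
- leaf1: loose aluminium hinge leaf lying flat: bar 24 mm wide ending in a round knuckle (40 mm outside, upright 20 mm through-hole); 125 mm long, 16 mm thick, 0.13 kg. Origin: knuckle hole centre at the underside; z up; the bar runs along -x to 105 mm; grip it across the bar near 60 mm. Two or three identical leaves are present
- leaf2: loose aluminium hinge leaf lying flat: bar 24 mm wide ending in a round knuckle (40 mm outside, upright 20 mm through-hole); 125 mm long, 16 mm thick, 0.13 kg. Origin: knuckle hole centre at the underside; z up; the bar runs along -x to 105 mm; grip it across the bar near 60 mm. Two or three identical leaves are present
- pin0: steel hinge pin, upright: shank 12 mm thick, 50 mm long, tapered tip, below a cylindrical head 28 mm across and 30 mm high (0.09 kg). Origin: centre of the underside of the head; z up to the head. Three identical pins always start hanging by their heads in the rack's holes; use as many as there are leaves
- pin1: steel hinge pin, upright: shank 12 mm thick, 50 mm long, tapered tip, below a cylindrical head 28 mm across and 30 mm high (0.09 kg). Origin: centre of the underside of the head; z up to the head. Three identical pins always start hanging by their heads in the rack's holes; use as many as there are leaves
- pin2: steel hinge pin, upright: shank 12 mm thick, 50 mm long, tapered tip, below a cylindrical head 28 mm across and 30 mm high (0.09 kg). Origin: centre of the underside of the head; z up to the head. Three identical pins always start hanging by their heads in the rack's holes; use as many as there are leaves
- rack: wooden pin rack fixed to the bench, 50 x 190 x 54 mm high, three holes 15 mm across right through, 65 mm apart along its y; origin at the centre of its underside
- jig: hinge jig fixed to the bench: plate 280 (x) x 250 (y) x 10 mm, three fixed lower knuckles at x = +90 mm (y = -80, 0, +80), a fence behind them (face 22 mm beyond the knuckle holes, top 56 mm high), and a carriage (deck 151 x 230 mm, top 46 mm above the bench) sliding along +x to the knuckles. Origin: centre of the underside
- knuckle0 (a point): top centre of fixed lower hinge knuckle 0 (40 mm square, 34 mm high, upright 15 mm through-hole), 44 mm above the bench; z up, x the way the carriage goes home, y along the row, 80 mm pitch. A leaf carried home has its underside 2 mm above this point (its hole within about 3 mm); a seated pin has its head underside 18 mm above it
- knuckle1 (a point): top centre of fixed lower hinge knuckle 1 (40 mm square, 34 mm high, upright 15 mm through-hole), 44 mm above the bench; z up, x the way the carriage goes home, y along the row, 80 mm pitch. A leaf carried home has its underside 2 mm above this point (its hole within about 3 mm); a seated pin has its head underside 18 mm above it
- knuckle2 (a point): top centre of fixed lower hinge knuckle 2 (40 mm square, 34 mm high, upright 15 mm through-hole), 44 mm above the bench; z up, x the way the carriage goes home, y along the row, 80 mm pitch. A leaf carried home has its underside 2 mm above this point (its hole within about 3 mm); a seated pin has its head underside 18 mm above it
- nest0 (a point): rides on the carriage: where the origin of a leaf lying properly in nest 0 is, at deck height (46 mm above the bench); x = the way the leaf's own x must point, y along the row, 80 mm pitch. Cheeks 12 mm high, 27 mm apart inside, flank the bar 26-38 and 93-107 mm back from here, an end wall stands 107 mm back; between them the bar is free for fingers; the knuckle overhangs the deck
- nest1 (a point): rides on the carriage: where the origin of a leaf lying properly in nest 1 is, at deck height (46 mm above the bench); x = the way the leaf's own x must point, y along the row, 80 mm pitch. Cheeks 12 mm high, 27 mm apart inside, flank the bar 26-38 and 93-107 mm back from here, an end wall stands 107 mm back; between them the bar is free for fingers; the knuckle overhangs the deck
- nest2 (a point): rides on the carriage: where the origin of a leaf lying properly in nest 2 is, at deck height (46 mm above the bench); x = the way the leaf's own x must point, y along the row, 80 mm pitch. Cheeks 12 mm high, 27 mm apart inside, flank the bar 26-38 and 93-107 mm back from here, an end wall stands 107 mm back; between them the bar is free for fingers; the knuckle overhangs the deck
- carriage (a joint): carriage travel in m along the jig's +x: 0 fully drawn back, where it starts; 0.05 fully home at its stop; about 3 N moves it while the clamp is free, but not while it is locked; the knob serves as its push handle
- clamp (a joint): clamp knob angle in rad, growing clockwise seen from above: 0 free, 1.4 at its stop; it starts locked, between 1.15 and 1.4, with the carriage drawn back; below 0.7 the carriage is free, beyond 1.1 it is held fast; takes up to 0.4 Nm and stays where it is left
- clamp_grip (a point): grip point on the clamp knob's axis, 6 mm below the top of its upright black wing bar (66 mm long, 16 mm thick, 26 mm high, top 95 mm above the bench); rides on the carriage's near end, 145 mm back from the middle nest's point. Axes turn with the knob: y along the bar; at joint value 0 the bar lies along the jig's y
- tester: bystander: black spark tester with a red button, 75 x 110 x 49 mm; leave alone
- coil: bystander: laminated ignition coil 90 x 46 x 36 mm; leave alone
- pulley: bystander: zinc-plated starter pulley, 94 mm across, 24 mm high; leave alone
- nutdriver: bystander: nut driver with orange grip, 205 mm long, lying; leave alone
Mind the look-alikes: they are no part of the job. Leave any green look-alike of the pin1 alone. Leave any black look-alike of the leaf0 alone.

How it is judged:
By the outcome, as a careful person would: the job done as asked, in the order asked, and still so for the second after the job is handed in, with the robot touching nothing.
Of leaf0, leaf1, leaf2 only 2 to 3 are there at a start; the rules pass over those that are not, and their reading is None.
At some moment in a run one of leaf0, leaf1, leaf2 may be knocked a few centimetres aside while the robot is not near it.
It also fails if it takes over 210 s, if anything falls off the work surface, if the arm or the gripper's body presses on something with over 40 N, if the wrist force passes 120 N, or if a joint passes its speed limit or range.

### The arm

A 6-joint arm with a two-finger parallel gripper is mounted at the origin on the work surface. World frame = base frame: x ahead of the robot, y to its left, z up, the work surface at z = 0. Lengths are in mm, angles in degrees, forces in N, time in s.
With the tool pointing down it reaches from about 300 to 850 mm from the base axis. Payload 4.2 kg.
Tool frame: the origin (TCP) lies between the finger pads; the fingertips stand 22 mm ahead of it and the grasp point (between the pads) lies 3 mm ahead of it (env.finger_overhang is the distance from the TCP to the fingertips, in mm); z points along the fingers, y is the line along which they close (so a half turn about z gives the same grasp; the last joint's range is limited). The gripper opens to 91 mm and grips with 3 to 60 N. Pads are 32 mm wide; open, the fingers measure 118 mm over their backs; the gripper's body (76 mm by 178 mm) begins 60 mm behind the grasp point.
Start: joints at [66.921, 18.312, 89.639, -0, 72.044, -1.146], TCP at [214.776, 533.397, 235.976] pointing down, gripper open.
Joint ranges: [-177.97, 177.97], [-48.28, 115.42], [12.27, 149.76], [-77.06, 257.06], [2.81, 150.46], [-146.56, 146.56]. Speed limits (degrees/s): [147.25, 147.25, 180, 180, 180, 180].

### API

Orientations are given as [roll, pitch, yaw] about the fixed x, y, z axes, in that order (R = Rz(yaw) Ry(pitch) Rx(roll)).
In Python, from workcell import state, cams, ticket, look_for, outline_of, env gives the robot as it stands.
- The arm moves only by the tool servo_tool, never from a script. Its argument "steps" is a list of rows, each a list of 3 entries, a list of its own where there are three numbers: the closure in counts, from 0 (fully open) to 255 (shut), then the shift along the tool's x, y, z in mm, then the turn, a rotation vector about the tool's x, y, z in rad. A call has exactly 10 rows; each row shifts and turns the commanded pose from where the row before left it, along the tool's axes as they then stand; what a row does not reach is not made up. A row lasts 1/10 s, in which the tool goes at most 50 mm and 8.59 degrees, less where a joint would pass 70% of its speed; a pose out of reach is approached as far as the arm can. A call with a gripper value outside its range is refused whole. The fingers move at their own pace and stop on an object; "squeeze" is the grip in N (left out, the last holds). Time passes only in rows, so rows that do not move let the fingers close, or fill a call up. It gives the time, the measured TCP pose, the force, the opening and the grip force at its end, in the units of the state.
- state(): the state, without advancing time (a new reading comes with each control period).
- cams.grab_frame(name): name is "scene" or "top" or "wrist"; returns a dict with "color" (420x560x3 uint8, red, green, blue), "z_map" (420x560 float32, mm along the optical axis (not along the pixel's ray), 0 where there is no reading), "fovy" (degrees; the focal length in pixels is half the picture's height over the tangent of half this angle, whatever the lens; pixels are square), "cx", "cy" (the principal point, pixels), "eye" and "rotation" of the camera in the world; the wrist camera has in their place "tool_from_camera" (4x4, takes a point from camera to tool coordinates, whose origin is the TCP and whose axes are the flange's). Camera axes: x right, y up, looking along -z (the intrinsics and any distortion apply to the point x, -y, -z); pixel columns grow to the right and rows downward; lengths in mm; the calibration is good to about 2 mm. A picture is of the moment at which its call begins: read the wrist's pose just before it.
- ticket.job_done(): hands the job in; it is judged then, once.
Trained networks look in a picture, given as the dict that the camera call returned (one of the last four; its "shot" number tells which), for a name from the list of things; names that differ only in an ending like _2 or _b are one class to them, and where a whole thing is asked for, a point or a joint stands for the part that bears it (a point fixed in the world has none). Each returns a list of dicts, best first, with "confidence" (0 to 1); they miss things now and then, are a little off and sometimes report something else, mostly with a low value. They report only what shows in the picture. A call takes as long as a camera call. They do not tell look-alikes from the thing itself.
- look_for(picture, thing): "at" ([column, row] in pixels, amid what is visible of it).
- outline_of(picture, thing): "pixels" (420x560 bool, what is visible of it) and "at" ([column, row] in pixels, amid what is visible of it).
The state is a dict: "time_s": time; "qpos": joint angles; "qvel": joint speeds; "effort": joint torques, N m; "ee_pos": TCP position; "ee_rot": TCP orientation; "force": force on the tool from outside, world axes, zero at the start; "torque": the same for the moment, N m; "gripper_width": finger opening in mm; "gripper_force": force on a finger pad.
Only numpy, scipy, OpenCV 4.12 (cv2) and the standard library are available. Lean on these libraries where they do the work, as an engineer would, in place of code of your own. Each camera call takes 0.05 s, during which the arm holds its last target. There are 200 camera calls.

## Working session

There is one attempt and no reset: what is moved stays moved. The work goes in short steps, Python scripts to look and compute and a tool call to move; the robot and the scene stay as the last step left them, time stands still between calls to the robot, and variables do not carry over. Pictures are saved under pics/ and viewed, at most 16 in all, crops included, and the job is handed in when it is done.

Besides the shell and the picture viewer there is one more tool, called by a JSON object that holds its "api" and its "payload". servo_tool: Moves the arm, as the interface text tells. Its arguments: {"type":"object","properties":{"steps":{"type":"array","items":{"type":"array"}},"squeeze":{"type":"number"}},"required":["steps"]}

```bash
mkdir -p pics; ls
cat > h.py <<'E'
import numpy as np, cv2
from workcell import state, cams, ticket, look_for, outline_of, env
from scipy.spatial.transform import Rotation as R
def f_of(p): return p["color"].shape[0]/2/np.tan(np.radians(p["fovy"])/2)
def campose(p,st=None):
    if "eye" in p: return np.array(p["rotation"]).reshape(3,3),np.array(p["eye"])
    st=st or state(); T=np.array(p["tool_from_camera"]); Rt=R.from_euler('xyz',st["ee_rot"],degrees=True).as_matrix()
    return Rt@T[:3,:3], Rt@T[:3,3]+np.array(st["ee_pos"])
def cloud(p,st=None):
    Rm,e=campose(p,st); f=f_of(p); z=p["z_map"]; v,u=np.mgrid[:z.shape[0],:z.shape[1]]
    c=np.stack([(u-p["cx"])*z/f,-(v-p["cy"])*z/f,-z],-1); W=c@Rm.T+e; W[z<=0]=np.nan; return W
def ray(p,uv,h,st=None):
    Rm,e=campose(p,st); f=f_of(p); d=Rm@np.array([(uv[0]-p["cx"])/f,-(uv[1]-p["cy"])/f,-1]); return e+d*(h-e[2])/d[2]
def save(n,img): cv2.imwrite("pics/"+n,cv2.cvtColor(np.ascontiguousarray(img),cv2.COLOR_RGB2BGR))
E
cat > a.py <<'E'
from h import *
s=state(); print({k:np.round(v,2) for k,v in s.items()}, env.finger_overhang)
t=cams.grab_frame("top"); c=cams.grab_frame("scene")
print([k for k in t], t["fovy"],t["cx"],t["cy"],t["eye"],np.round(t["rotation"],3))
W=cloud(t); 
for n in ["leaf0","pin0","rack","jig","carriage","clamp_grip","tester","coil","pulley"]:
    for d in look_for(t,n):
        u,v=map(int,d["at"]); print(n,round(d["confidence"],2),np.round(d["at"]),np.round(W[v,u]))
save("top.png",t["color"]);save("scene.png",c["color"])
np.savez("top.npz",W=W,c=t["color"])
E
python3 a.py
```

```text
pics
{'time_s': np.float64(0.0), 'qpos': array([66.92, 18.35, 89.71,  0.  , 72.04, -1.14]), 'qvel': array([-0.04,  0.05,  0.04,  0.04,  0.04, -0.08]), 'effort': array([ -0.  , -41.25, -23.2 ,   0.07,   0.05,  -0.  ]), 'ee_pos': array([214.58, 532.96, 235.12]), 'ee_rot': array([-179.9 ,   -0.  ,  158.07]), 'force': array([ 0.26, -0.18, -0.08]), 'torque': array([-0.03, -0.05,  0.04]), 'gripper_force': np.float64(0.0), 'gripper_width': np.float64(91.85)} 22.0
['color', 'z_map', 'fovy', 'cx', 'cy', 'eye', 'rotation', 'shot'] 43.655731290195796 288.0177851413147 203.79722695746594 [ 524.11205664   11.72523822 1441.8224282 ] [  2.98   -0.103 -89.596]Traceback (most recent call last):
  File "a.py", line 5, in <module>
    W=cloud(t);
  File "h.py", line 10, in cloud
    Rm,e=campose(p,st); f=f_of(p); z=p["z_map"]; v,u=np.mgrid[:z.shape[0],:z.shape[1]]
         ~~~~~~~^^^^^^
  File "h.py", line 6, in campose
    if "eye" in p: return np.array(p["rotation"]).reshape(3,3),np.array(p["eye"])
                          ~~~~~~~~~~~~~~~~~~~~~~~~~~~~~~~^^^^^
ValueError: cannot reshape array of size 3 into shape (3,3)
```

Rotation is in Euler degrees; fix.

```bash
sed -i 's/np.array(p\["rotation"\]).reshape(3,3)/R.from_euler("xyz",p["rotation"],degrees=True).as_matrix()/' h.py; python3 a.py
```

```text
{'time_s': np.float64(0.1), 'qpos': array([66.92, 18.35, 89.7 , -0.  , 72.05, -1.15]), 'qvel': array([ 0.05, -0.11, -0.15,  0.08,  0.06,  0.07]), 'effort': array([ 0.000e+00, -4.133e+01, -2.325e+01,  7.000e-02,  4.000e-02,
       -0.000e+00]), 'ee_pos': array([214.6 , 532.99, 235.21]), 'ee_rot': array([-179.91,   -0.  ,  158.07]), 'force': array([ 0.49, -1.26, -0.72]), 'torque': array([-0.03,  0.01,  0.03]), 'gripper_force': np.float64(0.0), 'gripper_width': np.float64(91.19)} 22.0
['color', 'z_map', 'fovy', 'cx', 'cy', 'eye', 'rotation', 'shot'] 43.655731290195796 288.0177851413147 203.79722695746594 [ 524.11205664   11.72523822 1441.8224282 ] [  2.98   -0.103 -89.596]
leaf0 0.9 [131. 195.] [619. 438.  14.]
leaf0 0.76 [187. 215.] [569. 287.  17.]
leaf0 0.34 [404. 165.] [ 705. -300.   33.]
pin0 0.63 [403. 233.] [ 524. -288.   83.]
pin0 0.51 [384. 225.] [ 544. -237.   83.]
pin0 0.41 [409. 276.] [ 413. -301.   81.]
pin0 0.4 [427. 239.] [ 506. -351.   83.]
rack 0.97 [402. 230.] [ 532. -287.   80.]
jig 0.84 [302. 207.] [591. -28.  48.]
carriage 0.81 [299. 228.] [533. -17.  41.]
clamp_grip 0.73 [297. 245.] [489. -11.  95.]
tester 0.83 [177. 149.] [746. 310.  36.]
tester 0.27 [266. 122.] [820.  74.  27.]
coil 0.74 [400. 166.] [ 702. -292.   35.]
pulley 0.96 [329. 132.] [798. -98.  20.]
```

View pics/top.png

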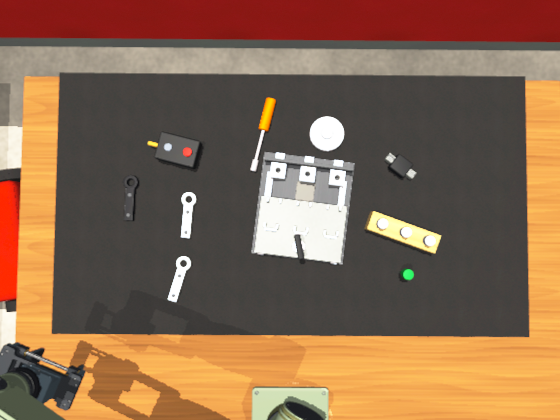

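View pics/scene.png

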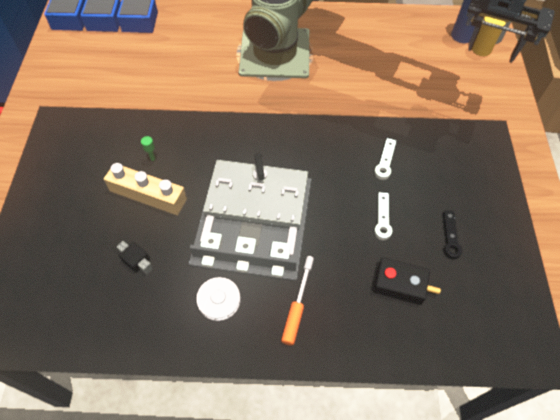

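The silver leaves are at top (188,215) and (180,279). The black one at (130,197) is a look-alike, and so is the green pin at (408,275). The three real pins hang in the rack at (384,225), (406,232) and (429,240). The jig is at (302,207) with the knob at (299,248). Next I confirm with a crop and measure.

```bash
cat > b.py <<'E'
from h import *
t=cams.grab_frame("top"); W=cloud(t); c=t["color"].astype(int)
g=c.min(2)
for (u,v) in [(188,215),(180,279),(130,197)]:
    m=np.zeros(g.shape,bool); m[v-35:v+35,u-22:u+22]=1
    d=W[...,2]; mm=m&((g>120) if u!=130 else (d>8))
    pts=np.array([ray(t,(x,y),16) for y,x in np.argwhere(mm)])[:,:2]
    r=cv2.minAreaRect(pts.astype(np.float32)); print((u,v),mm.sum(),np.round(r[0]),np.round(r[1]),round(r[2],1),"meanz",np.nanmedian(d[mm]), 'mean',np.round(pts.mean(0)))
Z=W[...,2]
for n,lo,hi in [("deck",43,49),("knob",88,99),("fence",52,59)]:
    m=(Z>lo)&(Z<hi); m[:, :245]=0; m[:,365:]=0; m[:140]=0;m[275:]=0
    p=W[m][:,:2].astype(np.float32); r=cv2.minAreaRect(p); print(n,len(p),np.round(r[0]),np.round(r[1]),round(r[2],1))
w=cams.grab_frame("wrist"); print(np.round(w["tool_from_camera"],3),w["fovy"],w["cx"],w["cy"])
cr=cv2.hconcat([cv2.resize(t["color"][170:310,110:210],None,fx=4,fy=4,interpolation=cv2.INTER_CUBIC),cv2.resize(t["color"][150:290,245:345],None,fx=4,fy=4,interpolation=cv2.INTER_CUBIC)])
save("crop.png",cr)
E
python3 b.py
```

```text
(188, 215) 475 [566. 281.] [ 41. 125.] 89.5 meanz 14.693381113431201 mean [569. 284.]
(180, 279) 490 [394. 302.] [ 41. 127.] 77.6 meanz 14.359169983621655 mean [396. 305.]
(130, 197) 435 [619. 440.] [169. 109.] 4.2 meanz 14.969791168777192 mean [614. 441.]
deck 3315 [583. -31.] [230. 254.] 83.2
knob 143 [486. -19.] [64. 16.] 10.6
fence 431 [587. -30.] [237. 249.] 82.7
[[ 0.00000e+00  9.72000e-01  2.33000e-01  6.49360e+01]
 [ 1.00000e+00 -0.00000e+00  1.00000e-03  2.00000e-03]
 [ 1.00000e-03  2.33000e-01 -9.72000e-01 -1.48443e+02]
 [ 0.00000e+00  0.00000e+00  0.00000e+00  1.00000e+00]] 69.94849492859785 276.3255300713789 211.03754013934946
```

View pics/crop.png

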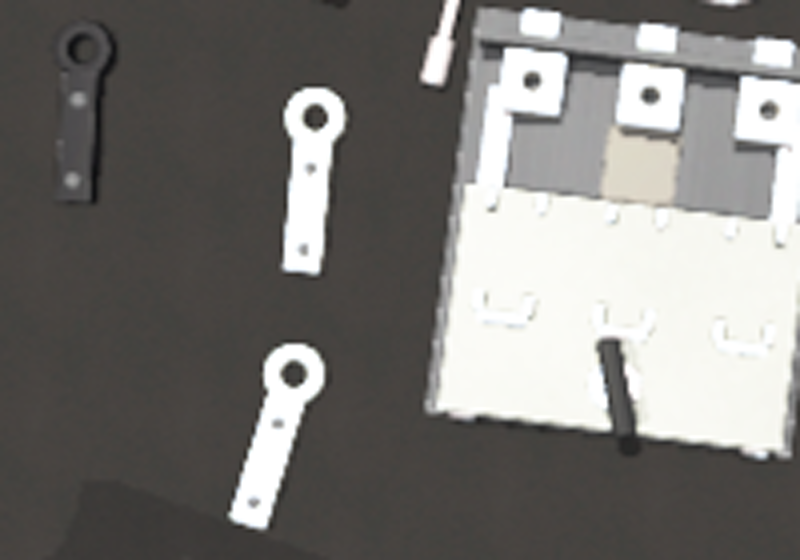

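```bash
cat >> h.py <<'E'
def plan(x,y,z,yaw,s=None):
    s=s or state(); p=np.array(s["ee_pos"]); y0=s["ee_rot"][2]; t=(yaw-y0+180)%360-180
    a=np.radians(yaw); d=np.array([x,y,z])-p
    print(f"from {np.round(p,1)} {y0:.1f}: turn rz={-np.radians(t):.3f} then tool [{np.cos(a)*d[0]+np.sin(a)*d[1]:.1f}, {np.sin(a)*d[0]-np.cos(a)*d[1]:.1f}, {-d[2]:.1f}]  rot={np.round(s['ee_rot'],2)}")
E
python3 -c "
from h import *
plan(480,290,170,178)"
```

```text
from [214.8 533.4 236. ] 158.1: turn rz=-0.348 then tool [-273.5, -234.0, 66.0]  rot=[179.99  -0.   158.06]
```

{"api": "servo_tool", "payload": {"steps": [[0,[0,0,0],[0,0,-0.116]],[0,[0,0,0],[0,0,-0.116]],[0,[0,0,0],[0,0,-0.116]],[0,[-37,-32,9],[0,0,0]],[0,[-37,-32,9],[0,0,0]],[0,[-37,-32,9],[0,0,0]],[0,[-37,-32,9],[0,0,0]],[0,[-37,-32,9],[0,0,0]],[0,[-37,-32,9],[0,0,0]],[0,[-37,-32,9],[0,0,0]]], "squeeze": 30}}

```text
time_s: 1.75
ee_pos: [467.1, 299.1, 172.9]
ee_rot: [180.0, 0.0, 178.0]
force: [1.3, 1.4, 0.3]
gripper_width: 91.4
gripper_force: 0.0
```

```bash
cat > leaf.py <<'E'
from h import *
# measure silver leaves in the wrist view; prints pose of hole centre + yaw
def leaves(w,s,h=16,save_as=None):
    g=w["color"].astype(int); W=cloud(w,s); Z=W[...,2]
    m=((g.min(2)>110)&(abs(Z-h)<9)).astype(np.uint8)
    n,lab,st,_=cv2.connectedComponentsWithStats(m); out=[]
    for i in range(1,n):
        if st[i,4]<600: continue
        mk=(lab==i).astype(np.uint8); cs,hi=cv2.findContours(mk,cv2.RETR_CCOMP,cv2.CHAIN_APPROX_NONE)
        o=max(cs,key=cv2.contourArea)
        P=np.array([ray(w,q,h,s)[:2] for q in o[:,0,:].astype(float)],np.float32)
        r=cv2.minAreaRect(P)
        holes=[c for c,k in zip(cs,hi[0]) if k[3]>=0]
        if not holes: print("blob",np.round(r[0]),np.round(r[1]));continue
        hc=max(holes,key=cv2.contourArea); M=cv2.moments(hc); u=(M["m10"]/M["m00"],M["m01"]/M["m00"])
        # hole: ring contour averaged between top and far rim -> use outer knuckle circle fit too
        H=ray(w,u,h,s)[:2]
        d=np.array([np.cos(np.radians(r[2])),np.sin(np.radians(r[2]))])
        if r[1][0]<r[1][1]: d=np.array([-d[1],d[0]])
        if d@(H-np.array(r[0]))<0: d=-d
        # bar-side points -> midline; knuckle-side points -> circle
        q=P-H; a=q@d; b=q@np.array([-d[1],d[0]])
        bar=(a<-30)&(a>-95)
        L=np.polyfit(a[bar&(b>0)],b[bar&(b>0)],1);L2=np.polyfit(a[bar&(b<0)],b[bar&(b<0)],1)
        yaw=np.degrees(np.arctan2(d[1],d[0]))+np.degrees(np.arctan((L[0]+L2[0])/2))
        k=a>-5; A=np.c_[2*P[k],np.ones(k.sum())]; c=np.linalg.lstsq(A,(P[k]**2).sum(1),rcond=None)[0]; rad=np.sqrt(c[2]+c[:2]@c[:2])
        print("leaf rect",np.round(r[0],1),np.round(r[1],1),"hole",np.round(H,1),"circ",np.round(c[:2],1),round(rad,1),"width",round(L[1]-L2[1],1),"mid",round((L[1]+L2[1])/2,1),"yaw",round(yaw,2),"z",np.nanmedian(Z[mk>0]).round(1))
        out.append((c[:2],yaw,r))
    return out
if __name__=="__main__":
    import sys
    s=state(); w=cams.grab_frame("wrist"); print(np.round(s["ee_pos"],1),np.round(s["ee_rot"],2)); leaves(w,s); save(sys.argv[1],w["color"])
E
python3 leaf.py w1.png
```

```text
[467.1 299.1 172.9] [1.7997e+02 3.0000e-02 1.7801e+02]
leaf rect [392.6 301.1] [ 38.8 124.1] hole [433.8 292.4] circ [434.4 292.1] 19.0 width 23.1 mid -0.1 yaw -16.35 z 15.7
leaf rect [470.6  61.1] [101.7  29.8] hole [462.5  71.2] circ [472.2  92.1] 17.8 width 13.1 mid 0.1 yaw 83.18 z 10.0Traceback (most recent call last):
  File "leaf.py", line 32, in <module>
    s=state(); w=cams.grab_frame("wrist"); print(np.round(s["ee_pos"],1),np.round(s["ee_rot"],2)); leaves(w,s); save(sys.argv[1],w["color"])
                                                                                                   ~~~~~~^^^^^
  File "leaf.py", line 24, in leaves
    L=np.polyfit(a[bar&(b>0)],b[bar&(b>0)],1);L2=np.polyfit(a[bar&(b<0)],b[bar&(b<0)],1)
    raise TypeError("expected non-empty vector for x")
TypeError: expected non-empty vector for x
```

```bash
sed -i 's/        bar=(a<-30)&(a>-95)/        bar=(a<-30)\&(a>-95)\n        if max(r[1])<110 or max(r[1])>140 or min(r[1])>48: print("other",np.round(r[0]),np.round(r[1])); continue/' leaf.py; python3 leaf.py w1.png; python3 -c "
from h import *
plan(374.9,309.6,25,163.65)"
```

```text
[471.9 293.8 171.3] [-179.74    0.2   177.81]
leaf rect [392.6 301. ] [ 39.3 124. ] hole [433.8 292.2] circ [434.3 292.2] 19.2 width 23.0 mid 0.0 yaw -16.43 z 15.8
other [473.  58.] [106.  34.]
blob [587. 280.] [36. 46.]
from [469.1 296.5 171.8] 177.7: turn rz=0.244 then tool [94.1, -13.9, 146.8]  rot=[-1.7987e+02  1.0000e-02  1.7766e+02]
```

View pics/w1.png

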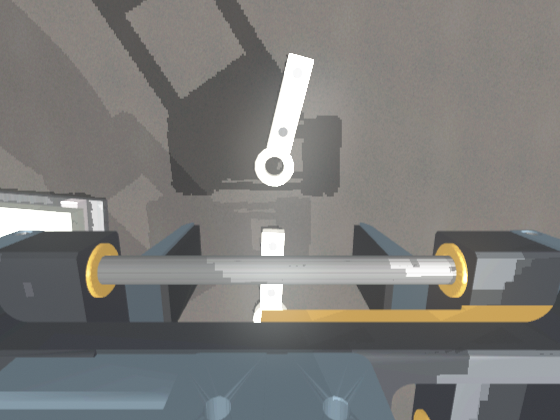

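{"api": "servo_tool", "payload": {"steps": [[0,[0,0,10],[0,0,0.125]],[0,[0,0,10],[0,0,0.125]],[0,[30,-5.6,10],[0,0,0]],[0,[30,-5.6,10],[0,0,0]],[0,[29.8,-5.7,10],[0,0,0]],[0,[0,0,39],[0,0,0]],[0,[0,0,39],[0,0,0]],[0,[0,0,0],[0,0,0]],[0,[0,0,0],[0,0,0]],[0,[0,0,0],[0,0,0]]]}}

```text
time_s: 2.85
ee_pos: [376.1, 310.7, 46.7]
ee_rot: [179.8, 0.1, 163.7]
force: [-0.2, 0.7, -0.5]
gripper_width: 91.1
gripper_force: 0.0
```

```bash
python3 -c "
from h import *
plan(374.9,309.6,25,163.65)
w=cams.grab_frame('wrist');plan(374.9,309.6,25,163.65)"
```

```text
from [376.1 310.7  46.7] 163.7: turn rz=0.001 then tool [0.8, -1.4, 21.7]  rot=[1.7983e+02 1.1000e-01 1.6369e+02]
from [376.1 310.6  46.8] 163.7: turn rz=0.000 then tool [0.9, -1.3, 21.8]  rot=[1.7981e+02 1.3000e-01 1.6368e+02]
```

{"api": "servo_tool", "payload": {"steps": [[0,[0.9,-1.3,10.5],[0,0,0]],[0,[0,0,11],[0,0,0]],[0,[0,0,0],[0,0,0]],[255,[0,0,0],[0,0,0]],[255,[0,0,0],[0,0,0]],[255,[0,0,0],[0,0,0]],[255,[0,0,0],[0,0,0]],[255,[0,0,0],[0,0,0]],[255,[0,0,0],[0,0,0]],[255,[0,0,0],[0,0,0]]], "squeeze": 35}}

```text
time_s: 3.9
ee_pos: [373.7, 308.6, 23.5]
ee_rot: [180.0, 0.0, 163.7]
force: [-0.4, -0.2, 0.5]
gripper_width: 37.7
gripper_force: 0.0
```

{"api": "servo_tool", "payload": {"steps": [[255,[0,0,0],[0,0,0]],[255,[0,0,0],[0,0,0]],[255,[0,0,0],[0,0,0]],[255,[0,0,-10],[0,0,0]],[255,[0,0,-40],[0,0,0]],[255,[0,0,-45],[0,0,0]],[255,[0,0,-45],[0,0,0]],[255,[0,0,-45],[0,0,0]],[255,[0,0,0],[0,0,0]],[255,[0,0,0],[0,0,0]]]}}

```text
time_s: 4.9
ee_pos: [373.6, 308.5, 209.6]
ee_rot: [179.9, 0.1, 163.7]
force: [-1.1, 0.6, -1.9]
gripper_width: 23.7
gripper_force: 35.0
```

```bash
python3 -c "
from h import *
plan(690,-45,215,173)"
```

```text
from [373.6 308.5 209.6] 163.7: turn rz=-0.163 then tool [-357.1, -312.3, -5.4]  rot=[1.7990e+02 7.0000e-02 1.6368e+02]
```

{"api": "servo_tool", "payload": {"steps": [[255,[0,0,0],[0,0,-0.082]],[255,[0,0,0],[0,0,-0.081]],[255,[-36,-31,0],[0,0,0]],[255,[-36,-31,0],[0,0,0]],[255,[-36,-31,0],[0,0,0]],[255,[-36,-31,0],[0,0,0]],[255,[-36,-31,0],[0,0,0]],[255,[-36,-31,0],[0,0,0]],[255,[-36,-31,0],[0,0,0]],[255,[-36,-31,0],[0,0,0]]]}}

```text
time_s: 5.9
ee_pos: [629.1, 25.7, 205.8]
ee_rot: [-180.0, -0.3, 173.0]
force: [-0.3, 1.5, -1.6]
gripper_width: 23.5
gripper_force: 35.0
```

{"api": "servo_tool", "payload": {"steps": [[255,[-35,-32,-5],[0,0,0]],[255,[-34,-32,0],[0,0,0]],[255,[0,0,0],[0,0,0]],[255,[0,0,0],[0,0,0]],[255,[0,0,0],[0,0,0]],[255,[0,0,0],[0,0,0]],[255,[0,0,0],[0,0,0]],[255,[0,0,0],[0,0,0]],[255,[0,0,0],[0,0,0]],[255,[0,0,0],[0,0,0]]]}}

```text
time_s: 6.9
ee_pos: [690.0, -44.3, 213.7]
ee_rot: [180.0, 0.0, 173.0]
force: [-0.6, 0.1, -0.8]
gripper_width: 23.8
gripper_force: 35.0
```

```bash
python3 -c "
from h import *
s=state(); w=cams.grab_frame('wrist'); print(np.round(s['ee_pos'],1),np.round(s['ee_rot'],2)); save('w2.png',w['color']); W=cloud(w,s); np.savez('w2.npz',c=w['color'],W=W,z=w['z_map'],s=s['ee_pos'],r=s['ee_rot'])
import pickle; pickle.dump((w,s),open('w2.pkl','wb'))
"
```

```text
[690.  -44.3 213.7] [1.8000e+02 2.0000e-02 1.7304e+02]
```

View pics/w2.png

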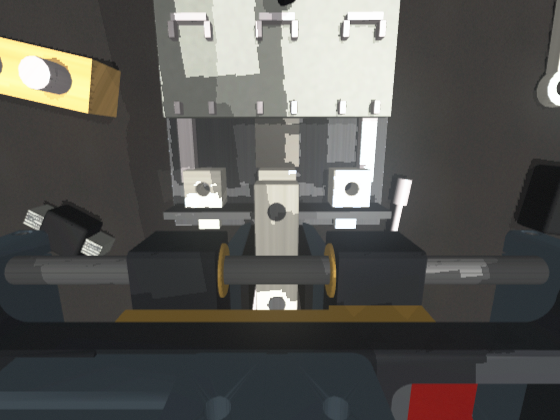

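The view shows three end walls (row ~20), front cheeks (row ~106), the deck's front edge (row 116), fixed knuckle holes at (203,188) and (352,188), and the held bar in the middle. I'll fit these.

```bash
cat > nest.py <<'E'
from h import *
import pickle
w,s=pickle.load(open("w2.pkl","rb")); W=cloud(w,s); Z=W[...,2]; g=cv2.cvtColor(w["color"],cv2.COLOR_RGB2GRAY).astype(float)
def hole(u,v):
    p=g[v-12:v+13,u-12:u+13]; m=(p<(p.max()*0.5)).astype(np.uint8); n,l,st,c=cv2.connectedComponentsWithStats(m); i=l[12,12]; print("hole area",st[i,4],"box",st[i,:4]); return c[i]+[u-12,v-12]
K=[ray(w,hole(u,v),44,s) for u,v in [(203,188),(352,188)]]
print("knuckles(from image)",np.round(K,1),"dist",np.linalg.norm(K[0]-K[1]))
d=(K[1]-K[0])[:2]; print("jig yaw",np.degrees(np.arctan2(d[1],d[0]))-90)
print("z near knuckle top",np.nanmedian(Z[170:180,190:220]),"deck",np.nanmedian(Z[60:90,200:240]))
# deck edges
m=(abs(Z-46)<5)&(g>90); m[125:]=0
rows=[];
for r in range(45,95,2):
    x=np.where(m[r])[0]
    if len(x): rows.append((ray(w,(x[0]-.5,r),46,s)[:2],ray(w,(x[-1]+.5,r),46,s)[:2]))
A=np.array(rows)
for k in (0,1): q=np.polyfit(A[:,k,0],A[:,k,1],1); print("side edge yaw",np.degrees(np.arctan(q[0])),"y at x=550",np.polyval(q,550))
cols=[(u,np.where(m[:,u])[0][-1]+.5) for u in range(190,375,3) if m[:,u].any()]
F=np.array([ray(w,c,46,s)[:2] for c in cols]); q=np.polyfit(F[:,1],F[:,0],1); print("front edge yaw",-np.degrees(np.arctan(q[0])),"x at y=-28",np.polyval(q,-28), np.std(F[:,0]-np.polyval(q,F[:,1])))
# raised things
for lo,hi in [(53,64)]:
    m2=((Z>lo)&(Z<hi)).astype(np.uint8); m2[125:]=0; n,l,st,c=cv2.connectedComponentsWithStats(m2)
    for i in range(1,n):
        if 15<st[i,4]<2000:
            print("raised",st[i],np.round(ray(w,c[i],58,s)[:2],1))
E
python3 nest.py
```

```text
hole area 116 box [ 5  7 14 12]
hole area 99 box [ 5  7 12 12]
knuckles(from image) [[ 667.6 -121.4   44. ]
 [ 685.7   36.8   44. ]] dist 159.29393841253395
jig yaw -6.5259594876803675
z near knuckle top 43.75857344766902 deck 45.81801086131037
side edge yaw -66.75228166642526 y at x=550 -207.96971955479626
side edge yaw -6.988244498477224 y at x=550 88.27123969157003
front edge yaw -7.2128467242569405 x at y=-28 604.6581862307777 0.3585952196351764
raised [168  13  44  27 622] [ 514.5 -102.9]
raised [256  13  42  27 557] [523.5 -24.3]
raised [342  13  45  26 591] [533.5  55. ]
raised [257 101   7  14  85] [594.6 -49. ]
raised [291 101   7  14  85] [598.2 -16.4]
raised [339 101   7  14  92] [603.8  29.7]
raised [372 101   9  13  96] [607.5  62.2]
raised [174 102   8  13  97] [ 585.2 -127.5]
raised [208 102   8  13  88] [589.1 -95.1]
```

```bash
cat > hand.py <<'E'
from h import *
import pickle,sys
def hand(w,s):
    W=cloud(w,s); Rt=R.from_euler('xyz',s["ee_rot"],degrees=True).as_matrix(); T=(W-np.array(s["ee_pos"]))@Rt
    m=(abs(T[...,2]-9)<8)&(abs(T[...,1])<25)&(T[...,0]>0)&(T[...,0]<70)
    p=T[m]; print("n",m.sum(),"top z in tool",np.median(p[:,2]).round(1))
    zt=np.median(p[:,2]); p=p[abs(p[:,2]-zt)<2.5]
    xs=np.arange(24,40,2); mid=[];
    for x in xs:
        q=p[abs(p[:,0]-x)<1.5][:,1]
        if len(q): mid.append((x,(q.min()+q.max())/2,q.max()-q.min()))
    mid=np.array(mid); print("bar end x",np.percentile(p[:,0],99.5).round(1),p[:,0].max().round(1),"yaw err deg",np.degrees(np.arctan(np.polyfit(mid[:,0],mid[:,1],1)[0])).round(2),"mid y",mid[:,1].mean().round(2),"width",mid[:,2].mean().round(1))
if __name__=="__main__":
    if len(sys.argv)>1: w,s=pickle.load(open(sys.argv[1],"rb"))
    else: s=state(); w=cams.grab_frame("wrist")
    hand(w,s)
E
python3 hand.py w2.pkl
```

```text
n 3585 top z in tool 7.8
bar end x 41.9 42.2 yaw err deg -1.56 mid y -0.25 width 23.4
```

{"api": "servo_tool", "payload": {"steps": [[255,[31.5,19.9,0],[0,0,0]],[255,[31.5,19.9,0],[0,0,0]],[255,[31.5,19.9,0],[0,0,0]],[255,[31.6,19.8,0],[0,0,0]],[255,[0,0,26],[0,0,0]],[255,[0,0,26],[0,0,0]],[255,[0,0,26],[0,0,0]],[255,[0,0,26],[0,0,0]],[255,[0,0,0],[0,0,0]],[255,[0,0,0],[0,0,0]]]}}

```text
time_s: 7.95
ee_pos: [574.9, 49.7, 109.8]
ee_rot: [180.0, 0.0, 173.0]
force: [0.0, 0.6, -1.4]
gripper_width: 23.9
gripper_force: 35.0
```

```bash
python3 -c "
from h import *
from hand import hand
s=state(); w=cams.grab_frame('wrist'); hand(w,s); save('w3.png',w['color']); plan(574.5,49.9,72,173.1)
import pickle; pickle.dump((w,s),open('w3.pkl','wb'))
"
```

```text
n 3594 top z in tool 7.8
bar end x 42.0 42.1 yaw err deg -1.18 mid y -0.29 width 23.4
from [575.6  49.7 110.7] 173.0: turn rz=-0.001 then tool [1.1, 0.0, 38.7]  rot=[1.7997e+02 1.3000e-01 1.7302e+02]
```

View pics/w3.png

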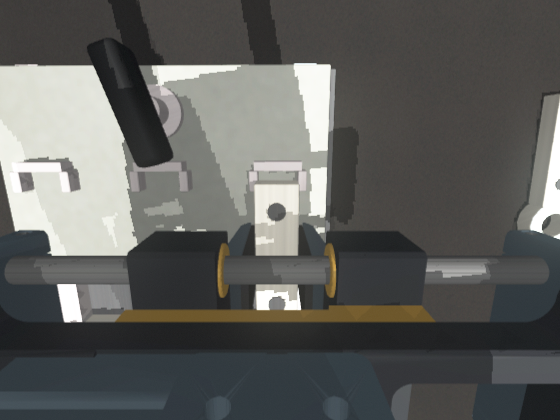

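```bash
python3 -c "
from h import *
import pickle
w,s=pickle.load(open('w3.pkl','rb'));W=cloud(w,s);Rt=R.from_euler('xyz',s['ee_rot'],degrees=True).as_matrix(); T=(W-np.array(s['ee_pos']))@Rt
m=(abs(W[...,2]-58)<1.8)&(abs(T[...,1])<30)&(T[...,0]>25)&(T[...,0]<75)
p=T[m]; print(len(p),np.round(np.percentile(p,[0.5,50,99.5],axis=0),1))
q=p[abs(p[:,1])<9]; print('wall x',np.round(np.percentile(q[:,0],[1,99]),1))
for sg in (1,-1):
    c=p[(p[:,0]<q[:,0].min()-1)]; c=c[c[:,1]*sg>0]; print('cheek y',np.round(np.percentile(c[:,1],[1,50,99]),1),len(c), c[:,0].min().round(1))
"
```

```text
748 [[ 30.7 -18.6  50.5]
 [ 45.5   1.6  52.1]
 [ 50.3  19.9  53.5]]
wall x [44.9 50.3]
cheek y [14.3 17.1 19.9] 167 30.6
cheek y [-18.7 -16.5 -13.1] 139 30.7
```

{"api": "servo_tool", "payload": {"steps": [[255,[0.5,0.8,0],[0,0,0]],[255,[0,0,10],[0,0,0]],[255,[0,0,10],[0,0,0]],[255,[0,0,8],[0,0,0]],[255,[0,0,6],[0,0,0]],[255,[0,0,3],[0,0,0]],[255,[0,0,1.5],[0,0,0]],[255,[0,0,0],[0,0,0]],[255,[0,0,0],[0,0,0]],[255,[0,0,0],[0,0,0]]]}}

```text
time_s: 9.0
ee_pos: [574.4, 50.6, 71.3]
ee_rot: [180.0, 0.0, 173.0]
force: [1.3, 0.7, -1.9]
gripper_width: 23.5
gripper_force: 35.0
```

```bash
python3 -c "
from h import *
from hand import hand
s=state(); w=cams.grab_frame('wrist'); hand(w,s); plan(574.5,49.9,70,173.1); print(state()['force'])
"
```

```text
n 4861 top z in tool 8.1
bar end x 42.0 42.2 yaw err deg -1.16 mid y -0.29 width 23.5
from [574.4  50.6  71.3] 173.0: turn rz=-0.001 then tool [-0.2, -0.7, 1.3]  rot=[1.7999e+02 4.0000e-02 1.7303e+02]
[ 0.78787797  0.24555573 -0.62499574]
```

{"api": "servo_tool", "payload": {"steps": [[255,[0,0,1.2],[0,0,0]],[255,[0,0,0],[0,0,0]],[130,[0,0,0],[0,0,0]],[130,[0,0,0],[0,0,0]],[130,[0,0,0],[0,0,0]],[130,[0,0,0],[0,0,0]],[130,[0,0,-10],[0,0,0]],[130,[0,0,-30],[0,0,0]],[130,[0,0,-40],[0,0,0]],[130,[0,0,-40],[0,0,0]]]}}

```text
time_s: 10.05
ee_pos: [573.9, 50.5, 191.6]
ee_rot: [180.0, -0.0, 173.0]
force: [0.4, 0.4, -0.0]
gripper_width: 44.4
gripper_force: 0.0
```

{"api": "servo_tool", "payload": {"steps": [[0,[-12,44,0],[0,0,0]],[0,[-12,44,0],[0,0,0]],[0,[-12,44,0],[0,0,0]],[0,[-12,44,0],[0,0,0]],[0,[-12,44,0],[0,0,0]],[0,[0,0,0],[0,0,-0.06]],[0,[0,0,0],[0,0,0]],[0,[0,0,0],[0,0,0]],[0,[0,0,0],[0,0,0]],[0,[0,0,0],[0,0,0]]]}}

```text
time_s: 11.05
ee_pos: [660.4, 260.7, 190.4]
ee_rot: [180.0, 0.0, 176.4]
force: [-0.2, -0.0, -0.2]
gripper_width: 91.0
gripper_force: 0.0
```

```bash
python3 leaf.py w4.png
```

```text
[660.4 260.7 190.4] [1.7999e+02 2.0000e-02 1.7637e+02]
other [582.  30.] [135. 249.]
leaf rect [566.4 283.1] [ 38.1 123.1] hole [608.5 280.4] circ [608.9 280.5] 19.0 width 22.1 mid 0.4 yaw -3.86 z 15.8
```

View pics/w4.png

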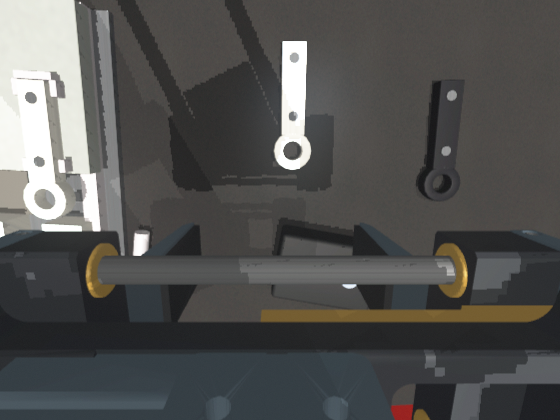

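{"api": "servo_tool", "payload": {"steps": [[0,[38.3,5.5,25],[0,0,0.004]],[0,[38.2,5.4,25],[0,0,0]],[0,[38.2,5.4,25],[0,0,0]],[0,[0,0,35],[0,0,0]],[0,[0,0,35],[0,0,0]],[0,[0,0,0],[0,0,0]],[0,[0,0,0],[0,0,0]],[0,[0,0,0],[0,0,0]],[0,[0,0,0],[0,0,0]],[0,[0,0,0],[0,0,0]]]}}

```text
time_s: 12.1
ee_pos: [548.0, 285.6, 46.3]
ee_rot: [179.9, 0.1, 176.2]
force: [0.7, 0.7, -0.3]
gripper_width: 90.9
gripper_force: 0.0
```

```bash
python3 -c "
from h import *
w=cams.grab_frame('wrist'); plan(547,284.7,24,176.1)
W=cloud(w);Rt=R.from_euler('xyz',state()['ee_rot'],degrees=True).as_matrix(); T=(W-np.array(state()['ee_pos']))@Rt
m=(abs(W[...,2]-16)<3)&(abs(T[...,1])<35)&(T[...,0]>22)&(T[...,0]<75)&(w['color'].min(2)>100)
print(np.round(np.percentile(T[m],[1,50,99],axis=0),1))
"
```

```text
from [547.7 285.5  45.9] 176.2: turn rz=0.002 then tool [0.7, -0.9, 21.9]  rot=[1.7993e+02 1.0000e-01 1.7622e+02]
[[ 22.1 -11.9  28.8]
 [ 33.4  -0.4  30.4]
 [ 44.1  11.1  32. ]]
```

{"api": "servo_tool", "payload": {"steps": [[100,[0.5,0,11],[0,0,0]],[140,[0,0,10.5],[0,0,0]],[255,[0,0,0],[0,0,0]],[255,[0,0,0],[0,0,0]],[255,[0,0,0],[0,0,0]],[255,[0,0,0],[0,0,0]],[255,[0,0,0],[0,0,0]],[255,[0,0,0],[0,0,0]],[255,[0,0,0],[0,0,0]],[255,[0,0,0],[0,0,0]]]}}

```text
time_s: 13.15
ee_pos: [546.5, 285.3, 23.2]
ee_rot: [180.0, -0.0, 176.2]
force: [0.0, 0.4, -0.6]
gripper_width: 23.6
gripper_force: 35.0
```

{"api": "servo_tool", "payload": {"steps": [[255,[0,0,0],[0,0,0]],[255,[0,0,0],[0,0,0]],[255,[0,0,-10],[0,0,0]],[255,[0,0,-40],[0,0,0]],[255,[0,0,-45],[0,0,0]],[255,[0,0,-45],[0,0,0]],[255,[0,0,-45],[0,0,0]],[255,[0,0,0],[0,0,0]],[255,[0,0,0],[0,0,0]],[255,[0,0,0],[0,0,0]]]}}

```text
time_s: 14.15
ee_pos: [545.5, 284.8, 206.8]
ee_rot: [-179.9, -0.2, 176.2]
force: [0.1, -0.3, -2.2]
gripper_width: 24.0
gripper_force: 35.0
```

```bash
python3 hand.py; python3 -c "
from h import *
plan(618.4-62.5,-115.3+7.5,110,173.05)
t=cams.grab_frame('top')"
```

```text
n 3654 top z in tool 7.5
bar end x 42.6 42.8 yaw err deg -0.04 mid y -0.03 width 23.6
from [545.4 284.8 206.3] 176.2: turn rz=0.056 then tool [-57.9, -388.4, 96.3]  rot=[-179.89   -0.2   176.23]
```

{"api": "servo_tool", "payload": {"steps": [[255,[0,0,0],[0,0,0.056]],[255,[-6.4,-43.2,0],[0,0,0]],[255,[-6.4,-43.2,0],[0,0,0]],[255,[-6.4,-43.2,0],[0,0,0]],[255,[-6.4,-43.2,0],[0,0,0]],[255,[-6.4,-43.2,0],[0,0,0]],[255,[-6.4,-43.1,0],[0,0,0]],[255,[-6.5,-43.1,0],[0,0,0]],[255,[-6.5,-43.1,0],[0,0,0]],[255,[-6.5,-43.1,0],[0,0,0]]]}}

```text
time_s: 15.25
ee_pos: [556.0, -108.9, 206.8]
ee_rot: [180.0, -0.2, 173.0]
force: [0.6, 1.0, -1.7]
gripper_width: 23.7
gripper_force: 35.0
```

{"api": "servo_tool", "payload": {"steps": [[255,[0,0,0],[0,0,0]],[255,[0,0,30],[0,0,0]],[255,[0,0,30],[0,0,0]],[255,[0,0,25],[0,0,0]],[255,[0,0,11],[0,0,0]],[255,[0,0,0],[0,0,0]],[255,[0,0,0],[0,0,0]],[255,[0,0,0],[0,0,0]],[255,[0,0,0],[0,0,0]],[255,[0,0,0],[0,0,0]]]}}

```text
time_s: 16.25
ee_pos: [557.3, -107.3, 113.1]
ee_rot: [-180.0, 0.1, 173.0]
force: [-0.2, -1.1, -1.7]
gripper_width: 24.4
gripper_force: 35.0
```

```bash
cat > chk.py <<'E'
from h import *
from hand import hand
s=state(); w=cams.grab_frame('wrist'); hand(w,s); W=cloud(w,s);Rt=R.from_euler('xyz',s['ee_rot'],degrees=True).as_matrix(); T=(W-np.array(s['ee_pos']))@Rt
print(np.round(s['ee_pos'],1),np.round(s['ee_rot'],2),np.round(s['force'],1))
m=(abs(W[...,2]-58)<1.8)&(abs(T[...,1])<30)&(T[...,0]>25)&(T[...,0]<75)
p=T[m]; print(len(p),np.round(np.percentile(p,[0.5,50,99.5],axis=0),1).tolist())
q=p[abs(p[:,1])<9]; print('wall x',np.round(np.percentile(q[:,0],[1,99]),1))
for sg in (1,-1):
    c=p[(p[:,0]<q[:,0].min()-1)]; c=c[c[:,1]*sg>0]; print('cheek y',np.round(np.percentile(c[:,1],[1,50,99]),1),len(c), c[:,0].min().round(1))
E
python3 chk.py
```

```text
n 3647 top z in tool 7.5
bar end x 42.6 42.9 yaw err deg 0.41 mid y 0.03 width 23.5
[ 557.3 -107.3  113.1] [-1.8000e+02  1.0000e-01  1.7302e+02] [-0.2 -1.1 -1.7]
727 [[31.6, -20.8, 53.7], [46.6, -2.4, 55.4], [51.4, 18.0, 56.8]]
wall x [45.9 51.4]
cheek y [12.5 15.9 18.1] 127 31.4
cheek y [-20.8 -18.1 -15.3] 160 31.4
```

{"api": "servo_tool", "payload": {"steps": [[255,[0.7,-1.4,0],[0,0,0]],[255,[0,0,11],[0,0,0]],[255,[0,0,11],[0,0,0]],[255,[0,0,9],[0,0,0]],[255,[0,0,6],[0,0,0]],[255,[0,0,3],[0,0,0]],[255,[0,0,1.5],[0,0,0]],[255,[0,0,0],[0,0,0]],[255,[0,0,0],[0,0,0]],[255,[0,0,0],[0,0,0]]]}}

```text
time_s: 17.3
ee_pos: [556.3, -108.6, 71.1]
ee_rot: [180.0, 0.0, 173.0]
force: [-0.4, -0.3, -2.0]
gripper_width: 23.8
gripper_force: 35.0
```

```bash
python3 chk.py | head -3
```

```text
n 4915 top z in tool 7.8
bar end x 42.7 42.9 yaw err deg 0.24 mid y 0.05 width 23.5
[ 556.3 -108.6   71.1] [1.8000e+02 5.0000e-02 1.7302e+02] [-0.4 -0.3 -2. ]
```

{"api": "servo_tool", "payload": {"steps": [[255,[0,0,1],[0,0,0]],[130,[0,0,0],[0,0,0]],[130,[0,0,0],[0,0,0]],[130,[0,0,0],[0,0,0]],[130,[0,0,0],[0,0,0]],[130,[0,0,-10],[0,0,0]],[130,[0,0,-30],[0,0,0]],[130,[0,0,-40],[0,0,0]],[130,[0,0,-40],[0,0,0]],[130,[0,0,0],[0,0,0]]]}}

```text
time_s: 18.35
ee_pos: [559.4, -109.3, 196.6]
ee_rot: [-179.9, 0.8, 173.0]
force: [1.1, 0.4, 0.4]
gripper_width: 45.0
gripper_force: 0.0
```

{"api": "servo_tool", "payload": {"steps": [[0,[-28,37.5,0],[0,0,0]],[0,[-28,37.5,0],[0,0,0]],[0,[0,0,0],[0,0,0]],[0,[0,0,0],[0,0,0]],[0,[0,0,0],[0,0,0]],[0,[0,0,0],[0,0,0]],[0,[0,0,0],[0,0,0]],[0,[0,0,0],[0,0,0]],[0,[0,0,0],[0,0,0]],[0,[0,0,0],[0,0,0]]]}}

```text
time_s: 19.35
ee_pos: [620.6, -41.1, 189.8]
ee_rot: [180.0, 0.0, 173.0]
force: [-0.1, -0.5, 0.3]
gripper_width: 91.6
gripper_force: 0.0
```

```bash
cat > knob.py <<'E'
from h import *
import sys,pickle
s=state(); w=cams.grab_frame('wrist'); W=cloud(w,s); Z=W[...,2]; print(np.round(s['ee_pos'],1),np.round(s['ee_rot'],2))
m=(abs(Z-95)<5)&(w["color"].max(2)<110)&(W[...,0]<560)
m&=(np.hypot(W[...,0]-490,W[...,1]+18)<90)
p=np.array([ray(w,(x,y),95,s)[:2] for y,x in np.argwhere(m)],np.float32); r=cv2.minAreaRect(p); c=p.mean(0)
e=np.linalg.svd(p-c,full_matrices=False)[2][0]; print("knob",len(p),np.round(r,1) if 0 else r,"mean",c,"axis yaw",np.degrees(np.arctan2(e[1],e[0])),"z",np.median(Z[m]))
t=cams.grab_frame("top"); print([ (np.round(d['at']),round(d['confidence'],2)) for d in look_for(t,'leaf0')])
save(sys.argv[1],w["color"]); pickle.dump((w,s),open("knob.pkl","wb"))
E
python3 knob.py w5.png
```

```text
[620.6 -41.1 189.8] [180.     0.   173.01]
knob 1826 ((487.33673095703125, -19.225431442260742), (60.4342155456543, 15.726799964904785), 10.54120922088623) mean [487.21707  -19.352072] axis yaw 11.419433 z 94.36190452421457
[(array([270., 213.]), 0.66), (array([130., 198.]), 0.64), (array([331., 221.]), 0.48)]
```

View pics/w5.png

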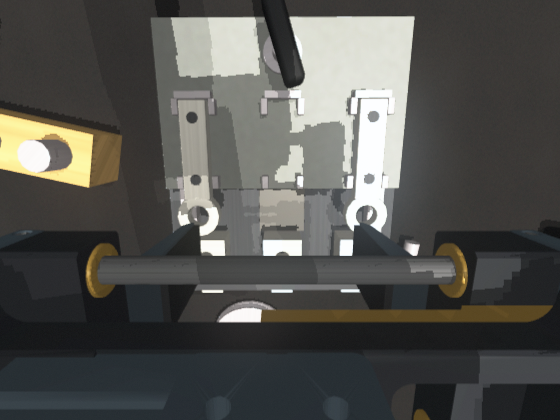

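{"api": "servo_tool", "payload": {"steps": [[0,[0,0,0],[0,0,0.149]],[0,[0,0,0],[0,0,0.149]],[0,[0,0,0],[0,0,0.149]],[0,[0,0,0],[0,0,0.149]],[0,[0,0,0],[0,0,0.149]],[0,[0,0,0],[0,0,0.149]],[0,[0,0,0],[0,0,0.149]],[0,[0,0,0],[0,0,0.149]],[0,[0,0,0],[0,0,0.149]],[0,[0,0,0],[0,0,0.149]]]}}

```text
time_s: 20.5
ee_pos: [620.7, -40.8, 189.7]
ee_rot: [-180.0, -0.0, 87.3]
force: [0.1, 1.1, 0.0]
gripper_width: 91.2
gripper_force: 0.0
```

{"api": "servo_tool", "payload": {"steps": [[0,[0,0,0],[0,0,0.149]],[0,[0,0,0],[0,0,0.149]],[0,[0,0,0],[0,0,0.149]],[0,[0,0,0],[0,0,0.149]],[0,[0,0,0],[0,0,0.149]],[0,[0,0,0],[0,0,0.149]],[0,[0,0,0],[0,0,0.149]],[0,[0,0,0],[0,0,0.149]],[0,[0,0,0],[0,0,0.146]],[0,[0,0,0],[0,0,0]]]}}

```text
time_s: 21.5
ee_pos: [620.7, -40.9, 189.7]
ee_rot: [-180.0, -0.0, 11.0]
force: [-0.1, 0.2, -0.3]
gripper_width: 91.1
gripper_force: 0.0
```

```bash
python3 -c "
from h import *
w=cams.grab_frame('wrist');print(np.round(state()['qpos'],1));plan(484.3,-19.5,93,11)"
```

```text
[-4.8 24.3 87.2  0.  68.5 74. ]
from [620.7 -40.8 189.7] 11.2: turn rz=0.003 then tool [-129.8, -47.0, 96.7]  rot=[-180.     -0.     11.16]
```

{"api": "servo_tool", "payload": {"steps": [[0,[-43.3,-15.7,0],[0,0,0]],[0,[-43.3,-15.7,0],[0,0,0]],[0,[-43.2,-15.6,0],[0,0,0]],[0,[0,0,0],[0,0,0]],[0,[0,0,30],[0,0,0]],[0,[0,0,30],[0,0,0]],[0,[0,0,20],[0,0,0]],[0,[0,0,10],[0,0,0]],[0,[0,0,6.5],[0,0,0]],[0,[0,0,0],[0,0,0]]]}}

```text
time_s: 22.55
ee_pos: [484.6, -19.5, 93.0]
ee_rot: [-180.0, 0.0, 11.0]
force: [0.1, -0.2, 0.4]
gripper_width: 90.9
gripper_force: 0.0
```

{"api": "servo_tool", "payload": {"steps": [[255,[0,0,0],[0,0,0]],[255,[0,0,0],[0,0,0]],[255,[0,0,0],[0,0,0]],[255,[0,0,0],[0,0,0]],[255,[0,0,0],[0,0,0]],[255,[0,0,0],[0,0,0]],[255,[0,0,0],[0,0,0]],[255,[0,0,0],[0,0,0]],[255,[0,0,0],[0,0,0]],[255,[0,0,0],[0,0,0]]], "squeeze": 40}}

```text
time_s: 23.55
ee_pos: [484.2, -19.0, 93.2]
ee_rot: [-179.9, 0.0, 10.9]
force: [-0.3, -0.2, -0.1]
gripper_width: 15.8
gripper_force: 40.0
```

```bash
python3 -c "
from h import *
print(state())"
```

```text
{'time_s': 23.55, 'qpos': array([-3.65527234e+00,  1.85458320e+01,  1.12816189e+02,  8.83176728e-02,
        4.86569596e+01,  7.53410952e+01]), 'qvel': array([ 0.14304398, -0.06542299,  0.10693189, -0.17531683, -0.11905843,
        0.07147085]), 'effort': array([-9.23755970e-01, -3.53774428e+01, -1.75640255e+01, -5.20976577e-01,
       -1.32853403e-01, -3.16687161e-02]), 'ee_pos': array([484.22333786, -19.04657999,  93.23228937]), 'ee_rot': array([-1.79931059e+02,  1.62041012e-03,  1.09452828e+01]), 'force': array([-0.32325978, -0.15842683, -0.09951516]), 'torque': array([-0.19534943,  0.23038628,  0.02139385]), 'gripper_force': 39.998876452445984, 'gripper_width': 15.812124967428142}
```

{"api": "servo_tool", "payload": {"steps": [[255,[0,0,0],[0,0,-0.12]],[255,[0,0,0],[0,0,-0.12]],[255,[0,0,0],[0,0,-0.12]],[255,[0,0,0],[0,0,-0.12]],[255,[0,0,0],[0,0,-0.12]],[255,[0,0,0],[0,0,-0.12]],[255,[0,0,0],[0,0,-0.12]],[255,[0,0,0],[0,0,-0.12]],[255,[0,0,0],[0,0,-0.12]],[255,[0,0,0],[0,0,-0.08]]]}}

```text
time_s: 24.55
ee_pos: [483.6, -18.4, 93.2]
ee_rot: [-179.9, -0.1, 77.6]
force: [-1.8, 4.9, 1.1]
gripper_width: 15.6
gripper_force: 40.0
```

```bash
python3 -c "
from h import *
w=cams.grab_frame('wrist');s=state();print(s['torque'],s['force'],s['gripper_width'])
x,y=np.array(s['ee_pos'][:2]);a=np.radians(-6.85);plan(x+52*np.cos(a),y+52*np.sin(a),93,s['ee_rot'][2])"
```

```text
[0.76731964 0.25968935 0.16396637] [-1.72507754  5.71887104  2.21462182] 15.551546748719145
from [483.6 -18.4  93.2] 77.7: turn rz=-0.000 then tool [4.9, 51.8, 0.2]  rot=[-1.7989e+02 -1.1000e-01  7.7700e+01]
```

{"api": "servo_tool", "payload": {"steps": [[255,[0.3,3,0],[0,0,0]],[255,[0.5,5.5,0],[0,0,0]],[255,[0.7,7,0],[0,0,0]],[255,[0.7,7,0],[0,0,0]],[255,[0.7,7,0],[0,0,0]],[255,[0.7,7,0],[0,0,0]],[255,[0.5,5,0],[0,0,0]],[255,[0.4,4,0],[0,0,0]],[255,[0.2,2.5,0],[0,0,0]],[255,[0,0,0],[0,0,0]]]}}

```text
time_s: 25.6
ee_pos: [527.8, -23.7, 93.1]
ee_rot: [-179.4, -0.0, 77.4]
force: [-10.3, 5.9, 9.9]
gripper_width: 16.0
gripper_force: 40.1
```

{"api": "servo_tool", "payload": {"steps": [[255,[0.1,1,0],[0,0,0]],[255,[0.1,1,0],[0,0,0]],[255,[0.1,1,0],[0,0,0]],[255,[0.0,0,0],[0,0,0]],[255,[0,0,0],[0,0,0]],[255,[0,0,0],[0,0,0]],[255,[0,0,0],[0,0,0]],[255,[0,0,0],[0,0,0]],[255,[0,0,0],[0,0,0]],[255,[0,0,0],[0,0,0]]]}}

```text
time_s: 26.6
ee_pos: [528.6, -23.8, 93.1]
ee_rot: [-179.2, -0.0, 77.4]
force: [-15.8, 7.8, 13.0]
gripper_width: 15.7
gripper_force: 40.1
```

```bash
python3 -c "
from h import *
w=cams.grab_frame('wrist');s=state();t=cams.grab_frame('scene')
f=t['color'][150:280,180:320]
a=cv2.resize(f,(420,390),interpolation=cv2.INTER_CUBIC); b=cv2.resize(w['color'],(380,285)); b=cv2.copyMakeBorder(b,0,105,0,0,cv2.BORDER_CONSTANT)
save('mix.png',cv2.hconcat([a,b])); print(s['force'],s['torque'])"
```

```text
[-15.10279628   7.07458899  12.83564839] [1.00303681 2.18615694 0.14995113]
```

View pics/mix.png

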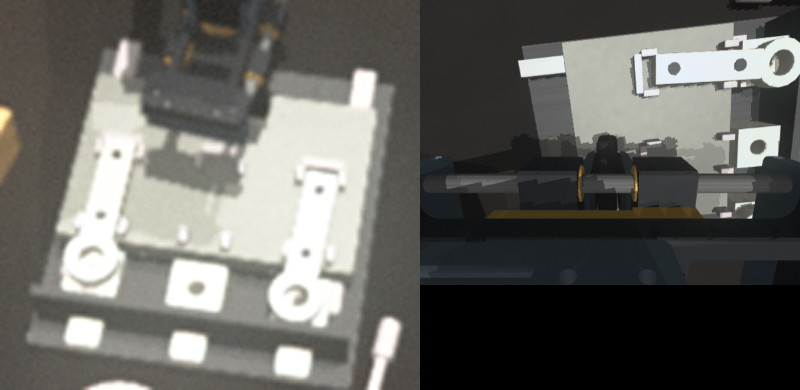

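```bash
cat > home.py <<'E'
from h import *
a=np.radians(-6.85); ux=np.array([np.cos(a),np.sin(a)]); uy=np.array([-ux[1],ux[0]])
s=state(); w=cams.grab_frame('wrist'); W=cloud(w,s); Z=W[...,2]
O=np.array([676.7,-42.3]) # middle knuckle
P=(W[...,:2]-O); X=P@ux; Y=P@uy
def rep(n,m):
    if m.sum()<20: print(n,m.sum()); return
    print(n,m.sum(),"X",np.round(np.percentile(X[m],[1,50,99]),1),"Y",np.round(np.percentile(Y[m],[1,50,99]),1),"z",np.median(Z[m]).round(1))
for k in (-80,0,80):
    rep(f"knuckle top {k}",(abs(Z-44)<1.5)&(abs(Y-k)<21)&(abs(X)<30)&(w["color"].min(2)>90))
    rep(f"leaf {k}",(abs(Z-62)<2.5)&(abs(Y-k)<21)&(X>-20)&(X<40))
    rep(f"wall {k}",(abs(Z-58)<2)&(abs(Y-k)<9)&(X<-50)&(X>-170)&(w["color"].min(2)>90))
    rep(f"fcheek {k}",(abs(Z-58)<2)&(abs(abs(Y-k)-16.5)<3)&(X<-15)&(X>-45))
rep("deck",(abs(Z-46)<1.5)&(w["color"].min(2)>90)&(abs(abs(Y)-40)<15))
print(np.round(s['ee_pos'],1))
E
python3 home.py
```

```text
knuckle top -80 209 X [-28.9 -13.1   0.9] Y [-70.  -62.3 -59.6] z 43.6
leaf -80 65 X [-19.3 -15.  -11.6] Y [-67.6 -65.1 -62.4] z 60.9
wall -80 0
fcheek -80 180 X [-42.4 -35.2 -15.4] Y [-66.4 -63.7 -60.7] z 57.6
knuckle top 0 2835 X [-28.7  -2.1  20.2] Y [-19.7   3.1  19.7] z 43.8
leaf 0 0
wall 0 39 X [-117.6 -114.4 -111.7] Y [6.3 7.7 8.9] z 57.7
fcheek 0 335 X [-42.7 -37.2 -30.7] Y [-18.6  14.2  19.3] z 57.6
knuckle top 80 931 X [-19.8  -5.7  19.7] Y [60.1 93.6 99.6] z 43.7
leaf 80 2579 X [-19.7  -5.   17.1] Y [59.5 78.  94.6] z 60.6
wall 80 380 X [-117.7 -114.4 -101.7] Y [71.1 79.7 88.8] z 57.8
fcheek 80 461 X [-43.1 -36.9 -23.5] Y [60.6 93.6 98.9] z 57.6
deck 10959 X [-177.6  -97.8  -30.3] Y [-53.2  39.6  54.7] z 45.8
[528.7 -23.8  93.1]
```

{"api": "servo_tool", "payload": {"steps": [[255,[1,0,-1.5],[0,0,0]],[255,[1,0,-1.5],[0,0,0]],[255,[0,0,0],[0,0,0]],[255,[0.1,1,0],[0,0,0]],[255,[0.1,1,0],[0,0,0]],[255,[0.1,1,0],[0,0,0]],[255,[0.1,1,0],[0,0,0]],[255,[0,0,0],[0,0,0]],[255,[0,0,0],[0,0,0]],[255,[0,0,0],[0,0,0]]]}}

```text
time_s: 27.75
ee_pos: [529.5, -23.7, 93.2]
ee_rot: [-178.7, 0.2, 77.4]
force: [-18.1, 0.1, 1.0]
gripper_width: 15.8
gripper_force: 40.2
```

```bash
python3 home.py | grep -E "wall 80|leaf 80|528|\[5"; python3 -c "
from h import *
print(state()['force'],state()['torque'],state()['ee_rot'])"
```

```text
leaf 80 2594 X [-19.7  -5.1  16.3] Y [59.5 77.9 94.7] z 60.6
wall 80 375 X [-117.  -113.8 -101.8] Y [71.2 79.9 88.8] z 57.7
[529.5 -23.7  93.2]
[-17.84138718   1.68065486   0.20384471] [0.04434656 2.36110165 0.05074645] [-178.69551859    0.21966701   77.4463914 ]
```

```bash
python3 -c "
from h import *
w=cams.grab_frame('wrist'); c=cams.grab_frame('scene'); save('w6.png',cv2.hconcat([cv2.resize(w['color'][0:240,160:],(600,360)),cv2.resize(w['color'][0:10,0:10],(1,360))]))
s=state(); print(s['force'],s['ee_pos'])
W=cloud(w,s);Z=W[...,2]
O=np.array([676.7,-42.3]);a=np.radians(-6.85); ux=np.array([np.cos(a),np.sin(a)]); uy=np.array([-ux[1],ux[0]])
P=W[...,:2]-O;X=P@ux;Y=P@uy
m=(abs(Z-61)<1.5)&(abs(Y-80)<8)&(X<-60)&(X>-125); print('leaf80 bar end X',np.percentile(X[m],[0.5,5]))
m=(abs(Z-57.5)<1.5)&(abs(Y-80)<8)&(X<-60)&(X>-125); print('wall',np.percentile(X[m],[1,99]))
m=(Z>63)&(X>-110)&(X<60)&(Z<80); print('high',m.sum())
m=(abs(Z-56)<2)&(X>15); print('fence',m.sum(),np.percentile(X[m],[1,50]) if m.any() else 0)
m=(abs(Z-46)<1.2)&(w['color'].min(2)>90)&(abs(Y-40)<12);print('deck front',np.percentile(X[m],[.5,99.5]))
"
```

```text
[-17.86093385   1.12070661   1.45732413] [529.52261144 -23.67193033  93.16391192]
leaf80 bar end X [-114.43845116 -101.91093218]
wall [-116.97845002 -101.50839595]
high 3256
fence 1047 [21.31880848 23.87051428]
deck front [-177.81795771  -29.18628613]
```

View pics/w6.png

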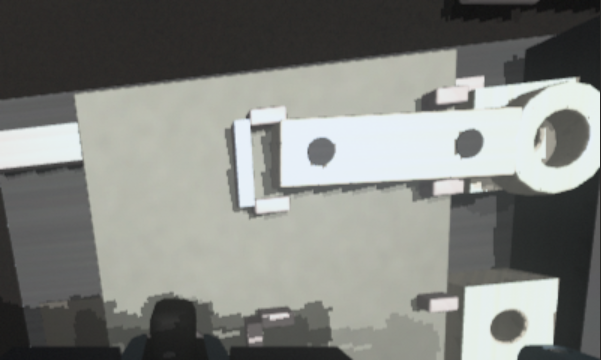

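The plus-side leaf sits about 9 mm forward of its end wall, with its knuckle against the fence. It was well seated in w5, so it was probably knocked. I'll draw the carriage back gently and re-seat it.

{"api": "servo_tool", "payload": {"steps": [[255,[-0.3,-3,0],[0,0,0]],[255,[-0.5,-5,0],[0,0,0]],[255,[-0.7,-7,0],[0,0,0]],[255,[-0.7,-7,0],[0,0,0]],[255,[-0.7,-7,0],[0,0,0]],[255,[-0.7,-7,0],[0,0,0]],[255,[-0.6,-6,0],[0,0,0]],[255,[-0.5,-5,0],[0,0,0]],[255,[-0.4,-4,0],[0,0,0]],[255,[-0.2,-2,0],[0,0,0]]]}}

```text
time_s: 28.9
ee_pos: [485.1, -18.4, 93.4]
ee_rot: [-179.8, 0.1, 77.5]
force: [3.4, -3.1, -27.0]
gripper_width: 15.8
gripper_force: 40.0
```

```bash
cat > home2.py <<'E'
from h import *
w=cams.grab_frame('wrist'); s=state(); print(np.round(s['force'],1),np.round(s['torque'],2),np.round(s['ee_pos'],1),np.round(s['ee_rot'],1))
w=cams.grab_frame('wrist'); s=state()
W=cloud(w,s);Z=W[...,2];b=w['color'].min(2)>90
O=np.array([676.7,-42.3]);a=np.radians(-6.85); ux=np.array([np.cos(a),np.sin(a)]); uy=np.array([-ux[1],ux[0]])
P=W[...,:2]-O;X=P@ux;Y=P@uy
for k in (-80,0,80):
    m=(abs(Z-62)<2)&(abs(Y-k)<7)&(X<-55)&(X>-190)&b
    if m.sum()>30: print(k,'leaf bar end X',np.percentile(X[m],[0.5,3]))
    m=(abs(Z-57.5)<2)&(abs(Y-k)<7)&(X<-55)&(X>-190)&b
    if m.sum()>30: print(k,'wall',np.percentile(X[m],[1,50,99]))
    m=(abs(Z-57.5)<1.5)&(abs(abs(Y-k)-16.5)<4.5)&(X<-20)&(X>-95)&b
    if m.sum()>30: print(k,'fcheek',np.percentile(X[m],[1,50,99]))
    for lo in (-60,-90):
        m=(abs(Z-61.5)<2)&(abs(Y-k)<15)&(abs(X-lo)<6)&b
        if m.sum()>30: print(k,'bar Y at X',lo,np.percentile(Y[m]-k,[1,99]).round(1),'z',np.median(Z[m]).round(1))
E
python3 home2.py
```

```text
[  2.7  -1.9 -25.4] [-0.52 -0.67  0.08] [484.9 -18.4  93.4] [-1.798e+02  1.000e-01  7.750e+01]
-80 fcheek [-85.96182533 -80.25888956 -57.54292156]
-80 bar Y at X -60 [11.6 14.9] z 61.3
0 fcheek [-86.21431333 -80.61629341 -74.76462164]
80 leaf bar end X [-146.33777704 -144.08323984]
80 wall [-161.41808    -158.18084632 -146.23288381]
80 fcheek [-86.46268765 -80.49549808 -39.71594368]
80 bar Y at X -60 [-14.3  10.7] z 61.6
80 bar Y at X -90 [-13.   10.5] z 61.6
```

{"api": "servo_tool", "payload": {"steps": [[255,[0,0,2.5],[0,0,0]],[255,[0,0,0],[0,0,0]],[0,[0,0,0],[0,0,0]],[0,[0,0,0],[0,0,0]],[0,[0,0,0],[0,0,0]],[0,[0,0,0],[0,0,0]],[0,[0,0,-20],[0,0,0]],[0,[0,0,-40],[0,0,0]],[0,[0,0,-40],[0,0,0]],[0,[0,0,0],[0,0,0]]]}}

```text
time_s: 30.0
ee_pos: [490.4, -17.9, 199.4]
ee_rot: [179.3, -0.1, 77.5]
force: [0.6, 0.8, 0.0]
gripper_width: 76.9
gripper_force: 0.0
```

{"api": "servo_tool", "payload": {"steps": [[0,[0,0,0],[0,0,0.147]],[0,[0,0,0],[0,0,0.147]],[0,[0,0,0],[0,0,0.147]],[0,[0,0,0],[0,0,0.147]],[0,[0,0,0],[0,0,0.147]],[0,[0,0,0],[0,0,0.147]],[0,[0,0,0],[0,0,0.147]],[0,[0,0,0],[0,0,0.147]],[0,[0,0,0],[0,0,0.147]],[0,[0,0,0],[0,0,0.147]]]}}

```text
time_s: 31.0
ee_pos: [486.6, -17.7, 193.3]
ee_rot: [-180.0, 0.0, -7.1]
force: [0.1, -0.2, 1.1]
gripper_width: 91.3
gripper_force: 0.0
```

```bash
python3 -c "
from h import *
s=state();w=cams.grab_frame('wrist'); save('w7.png',w['color']); plan(581.6,49.6,110,-6.9)
t=cams.grab_frame('top'); print([ (np.round(d['at']),round(d['confidence'],2)) for d in look_for(t,'leaf0')])"
```

```text
from [486.6 -17.8 193.3] -7.3: turn rz=-0.008 then tool [86.2, -78.3, 83.3]  rot=[-1.7999e+02  2.0000e-02 -7.3400e+00]
[(array([275., 200.]), 0.78), (array([132., 199.]), 0.75), (array([335., 206.]), 0.71)]
```

View pics/w7.png

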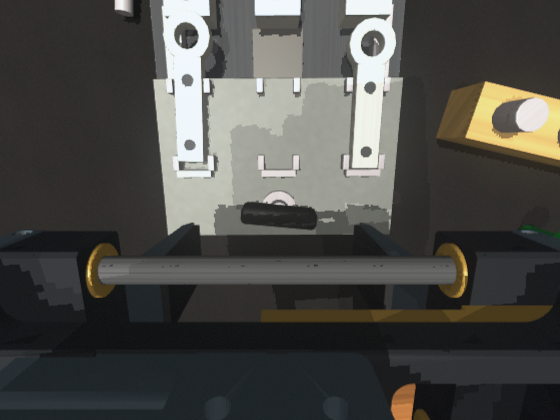

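```bash
python3 home2.py
```

```text
[-0.3 -0.4  0.1] [-0.01  0.19 -0.01] [486.6 -17.8 193.5] [-180.     0.    -6.6]
-80 leaf bar end X [-152.03211759 -149.34043005]
-80 wall [-160.02519428 -157.17471277 -143.28391784]
-80 fcheek [-85.26324314 -79.29834391 -40.45944572]
-80 bar Y at X -60 [-14.5  14.7] z 61.7
-80 bar Y at X -90 [-12.1  11.5] z 61.9
0 wall [-185.77272577 -157.58213059 -154.76847102]
0 fcheek [-85.55497251 -80.3594056  -73.99380669]
80 leaf bar end X [-145.35675843 -142.9560863 ]
80 wall [-160.6739876  -157.76367458 -154.81578655]
80 fcheek [-85.81504207 -79.40219262 -45.45210947]
80 bar Y at X -60 [-14.3   9.4] z 61.8
80 bar Y at X -90 [-12.9  10.3] z 61.8
```

{"api": "servo_tool", "payload": {"steps": [[0,[28.7,-26.1,0],[0,0,-0.008]],[0,[28.7,-26.1,0],[0,0,0]],[0,[28.8,-26.1,0],[0,0,0]],[100,[0,0,30],[0,0,0]],[100,[0,0,30],[0,0,0]],[100,[0,0,23],[0,0,0]],[100,[0,0,0],[0,0,0]],[100,[0,0,0],[0,0,0]],[100,[0,0,0],[0,0,0]],[100,[0,0,0],[0,0,0]]]}}

```text
time_s: 32.25
ee_pos: [582.2, 50.2, 112.4]
ee_rot: [-180.0, -0.2, -6.3]
force: [0.2, -0.7, -0.9]
gripper_width: 55.5
gripper_force: 0.0
```

```bash
python3 -c "
from h import *
plan(581.6,49.6,71,-6.9)"; sed -i 's/X<-55)/X<-15)/' home2.py; python3 home2.py
```

```text
from [582.2  50.2 112.4] -6.3: turn rz=0.010 then tool [-0.5, 0.7, 41.4]  rot=[-179.96   -0.18   -6.3 ]
[-0.1  0.4  0.7] [-0.06  0.16  0.04] [582.   50.2 112.2] [-180.    -0.2   -6.3]
-80 leaf bar end X [-151.57690058 -146.19115539]
-80 wall [-160.29134071 -155.85878762  -28.53003617]
-80 fcheek [-85.50458043 -78.17067748 -33.7728715 ]
-80 bar Y at X -60 [-14.3  14.7] z 61.5
-80 bar Y at X -90 [-12.   11.5] z 61.6
0 fcheek [-85.50805706 -79.67996476 -74.03176814]
80 leaf bar end X [-145.44317401 -142.71420547]
80 wall [-161.1508815  -157.51212295  -23.66970188]
80 fcheek [-85.64466067 -79.58362861 -39.93750869]
80 bar Y at X -60 [-14.1   9.6] z 61.4
80 bar Y at X -90 [-12.9  10.3] z 61.5
```

{"api": "servo_tool", "payload": {"steps": [[130,[0,0.5,12],[0,0,0.01]],[130,[0,0,12],[0,0,0]],[130,[0,0,10],[0,0,0]],[130,[0,0,6.5],[0,0,0]],[130,[0,0,0],[0,0,0]],[255,[0,0,0],[0,0,0]],[255,[0,0,0],[0,0,0]],[255,[0,0,0],[0,0,0]],[255,[0,0,0],[0,0,0]],[255,[0,0,0],[0,0,0]]], "squeeze": 30}}

```text
time_s: 33.35
ee_pos: [581.2, 49.7, 70.2]
ee_rot: [-180.0, -0.0, -6.9]
force: [0.4, -0.7, -1.0]
gripper_width: 23.7
gripper_force: 30.0
```

{"api": "servo_tool", "payload": {"steps": [[255,[0,0,0],[0,0,0]],[255,[-2,0,0],[0,0,0]],[255,[-2,0,0],[0,0,0]],[255,[-2,0,0],[0,0,0]],[255,[-2,0,0],[0,0,0]],[255,[0,0,0],[0,0,0]],[255,[0,0,0],[0,0,0]],[255,[0,0,0],[0,0,0]],[255,[0,0,0],[0,0,0]],[255,[0,0,0],[0,0,0]]]}}

```text
time_s: 34.35
ee_pos: [573.0, 50.7, 70.2]
ee_rot: [-180.0, 0.0, -6.9]
force: [-0.9, -0.3, 1.2]
gripper_width: 23.9
gripper_force: 30.0
```

```bash
python3 home2.py; python3 -c "
from h import *
print(np.round(state()['ee_pos'],1),state()['gripper_width'])"
```

```text
[-0.9  0.6  1.3] [-0.    0.36  0.02] [573.1  50.7  70.3] [-180.     0.    -6.9]
-80 leaf bar end X [-101.33342606 -101.11289192]
-80 fcheek [-84.86063642 -76.96450393 -34.94406209]
-80 bar Y at X -60 [10.9 14.9] z 61.3
-80 bar Y at X -90 [ 5.7 12.3] z 61.7
0 fcheek [-84.95510777 -79.08454717 -73.50927803]
80 leaf bar end X [-144.6376778  -140.81816469]
80 fcheek [-85.38623038 -79.3327848  -73.6719898 ]
80 bar Y at X -60 [-14.6  14.7] z 61.7
80 bar Y at X -90 [-12.   11.3] z 61.8
[573.1  50.7  70.3] 23.51419105061298
```

{"api": "servo_tool", "payload": {"steps": [[130,[0,0,0],[0,0,0]],[130,[0,0,0],[0,0,0]],[130,[0,0,0],[0,0,0]],[130,[0,0,0],[0,0,0]],[130,[0,0,-10],[0,0,0]],[130,[0,0,-30],[0,0,0]],[130,[0,0,-40],[0,0,0]],[130,[0,0,-40],[0,0,0]],[0,[-39,29,0],[0,0,0]],[0,[-39,29,0],[0,0,0]]]}}

```text
time_s: 35.45
ee_pos: [489.4, 2.2, 192.4]
ee_rot: [-180.0, -0.3, -6.8]
force: [-0.8, -1.0, 0.1]
gripper_width: 58.0
gripper_force: 0.0
```

{"api": "servo_tool", "payload": {"steps": [[0,[0,0,0],[0,0,0]],[0,[0,0,0],[0,0,0]],[0,[0,0,0],[0,0,0]],[0,[0,0,0],[0,0,0]],[0,[0,0,0],[0,0,0]],[0,[0,0,0],[0,0,0]],[0,[0,0,0],[0,0,0]],[0,[0,0,0],[0,0,0]],[0,[0,0,0],[0,0,0]],[0,[0,0,0],[0,0,0]]]}}

```text
time_s: 36.45
ee_pos: [488.8, 2.4, 190.2]
ee_rot: [-180.0, 0.0, -6.9]
force: [-1.0, -1.0, 0.2]
gripper_width: 91.3
gripper_force: 0.0
```

```bash
python3 home2.py; python3 knob.py w8.png
```

```text
[-0.3 -0.9  0.9] [-0.05  0.17 -0.1 ] [488.8   2.4 190.2] [-180.     0.    -6.9]
-80 leaf bar end X [-152.29221341 -149.49349431]
-80 wall [-160.27964683 -157.36437539 -152.67366838]
-80 fcheek [-85.44630845 -78.87060221 -38.91390394]
-80 bar Y at X -60 [-14.7  14.6] z 61.7
-80 bar Y at X -90 [-11.9  11.5] z 61.9
0 wall [-184.84602913 -158.0665408  -154.65921914]
0 fcheek [-85.53799883 -79.68494075 -73.85573489]
80 leaf bar end X [-154.01616055 -150.48707867]
80 wall [-160.15234037 -157.29619877  -39.65810791]
80 fcheek [-85.43678444 -79.66644168 -56.9949887 ]
80 bar Y at X -60 [-14.7  14.4] z 61.7
80 bar Y at X -90 [-12.1  10.8] z 61.8
[488.8   2.4 190.3] [-180.     -0.     -6.89]
knob 1377 ((486.5636901855469, -19.535327911376953), (64.81590270996094, 16.117137908935547), 77.9388656616211) mean [486.60135  -19.596684] axis yaw -102.39924 z 94.42532856253118
[(array([272., 201.]), 0.93), (array([332., 211.]), 0.87), (array([130., 199.]), 0.58)]
```

{"api": "servo_tool", "payload": {"steps": [[0,[0,0,0],[0,0,-0.1477]],[0,[0,0,0],[0,0,-0.1477]],[0,[0,0,0],[0,0,-0.1477]],[0,[0,0,0],[0,0,-0.1477]],[0,[0,0,0],[0,0,-0.1477]],[0,[0,0,0],[0,0,-0.1477]],[0,[0,0,0],[0,0,-0.1477]],[0,[0,0,0],[0,0,-0.1477]],[0,[0,0,0],[0,0,-0.1477]],[0,[0,0,0],[0,0,-0.1477]]]}}

```text
time_s: 37.7
ee_pos: [488.8, 2.4, 190.3]
ee_rot: [180.0, -0.0, 78.1]
force: [-0.3, 0.3, 0.5]
gripper_width: 91.6
gripper_force: 0.0
```

{"api": "servo_tool", "payload": {"steps": [[0,[-22,2.5,0],[0,0,0]],[0,[0,0,0],[0,0,0]],[0,[0,0,30],[0,0,0]],[0,[0,0,30],[0,0,0]],[0,[0,0,20],[0,0,0]],[0,[0,0,10],[0,0,0]],[0,[0,0,7],[0,0,0]],[0,[0,0,0],[0,0,0]],[0,[0,0,0],[0,0,0]],[0,[0,0,0],[0,0,0]]]}}

```text
time_s: 38.7
ee_pos: [487.4, -19.6, 94.2]
ee_rot: [179.9, -0.0, 77.7]
force: [0.3, -0.8, 0.0]
gripper_width: 91.3
gripper_force: 0.0
```

```bash
python3 -c "
from h import *
plan(486.6,-19.6,93,77.7);print(state()['force'])"
```

```text
from [487.4 -19.6  94.2] 77.7: turn rz=0.001 then tool [-0.2, -0.7, 1.2]  rot=[ 1.7988e+02 -3.0000e-02  7.7740e+01]
[ 0.26799576 -0.77060098  0.0046523 ]
```

{"api": "servo_tool", "payload": {"steps": [[255,[0,-0.5,1],[0,0,0]],[255,[0,0,0],[0,0,0]],[255,[0,0,0],[0,0,0]],[255,[0,0,0],[0,0,0]],[255,[0,0,0],[0,0,0]],[255,[0,0,0],[0,0,0]],[255,[0,0,0],[0,0,0]],[255,[0,0,0],[0,0,0]],[255,[0,0,0],[0,0,0]],[255,[0,0,0],[0,0,0]]], "squeeze": 40}}

```text
time_s: 39.7
ee_pos: [485.9, -19.4, 92.2]
ee_rot: [-180.0, -0.0, 77.7]
force: [-0.8, -1.0, -0.6]
gripper_width: 15.5
gripper_force: 40.0
```

{"api": "servo_tool", "payload": {"steps": [[255,[0,0,0],[0,0,0]],[255,[0.2,2.5,0],[0,0,0]],[255,[0.4,4,0],[0,0,0]],[255,[0.5,5,0],[0,0,0]],[255,[0.5,5,0],[0,0,0]],[255,[0.5,5,0],[0,0,0]],[255,[0.5,5,0],[0,0,0]],[255,[0.5,5,0],[0,0,0]],[255,[0.4,4,0],[0,0,0]],[255,[0.2,2,0],[0,0,0]]]}}

```text
time_s: 40.7
ee_pos: [524.1, -23.9, 92.2]
ee_rot: [180.0, -0.0, 77.7]
force: [-4.7, 0.4, 3.7]
gripper_width: 16.0
gripper_force: 40.0
```

```bash
python3 home2.py | grep -E "^\[|^80"
```

```text
[-2.9  0.   4.1] [-0.02  0.74 -0.21] [524.3 -24.   92.2] [180.   -0.   77.7]
80 leaf bar end X [-114.74407817 -112.33214348]
80 wall [-121.48929361 -118.27695294 -114.86686953]
80 fcheek [-46.80783101 -40.7430215  -34.43602115]
80 bar Y at X -60 [-12.2  11.2] z 61.7
80 bar Y at X -90 [-12.1  11.3] z 61.7
```

{"api": "servo_tool", "payload": {"steps": [[255,[0.2,2,0],[0,0,0]],[255,[0.2,2,0],[0,0,0]],[255,[0.2,2,0],[0,0,0]],[255,[0.2,2,0],[0,0,0]],[255,[0.2,1.5,0],[0,0,0]],[255,[0.1,1,0],[0,0,0]],[255,[0.1,1,0],[0,0,0]],[255,[0,0,0],[0,0,0]],[255,[0,0,0],[0,0,0]],[255,[0,0,0],[0,0,0]]]}}

```text
time_s: 41.8
ee_pos: [533.2, -25.0, 92.2]
ee_rot: [-179.8, 0.0, 77.7]
force: [-8.4, 0.6, 7.0]
gripper_width: 15.7
gripper_force: 40.0
```

```bash
python3 home2.py | grep -E "^\[|^80"
```

```text
[-8.8 -0.3  8.1] [-0.05  1.5  -0.17] [533.2 -25.   92.2] [-179.8    0.    77.7]
80 leaf bar end X [-105.96347079 -103.67877617]
80 wall [-112.64323777 -109.49982488 -106.06270665]
80 fcheek [-94.83735046 -33.13798728 -25.79853577]
80 bar Y at X -60 [-12.2  11.3] z 61.8
80 bar Y at X -90 [-12.1  11.3] z 61.8
```

{"api": "servo_tool", "payload": {"steps": [[255,[0,0,0],[0,0,0.133]],[255,[0,0,0],[0,0,0.133]],[255,[0,0,0],[0,0,0.133]],[255,[0,0,0],[0,0,0.133]],[255,[0,0,0],[0,0,0.133]],[255,[0,0,0],[0,0,0.133]],[255,[0,0,0],[0,0,0.133]],[255,[0,0,0],[0,0,0.133]],[255,[0,0,0],[0,0,0.133]],[255,[0,0,0],[0,0,0.12]]]}}

```text
time_s: 42.9
ee_pos: [533.2, -25.0, 92.2]
ee_rot: [180.0, 0.2, 2.1]
force: [-8.9, 1.5, 7.5]
gripper_width: 15.8
gripper_force: 40.2
```

{"api": "servo_tool", "payload": {"steps": [[255,[0,0,0],[0,0,0.03]],[255,[0,0,0],[0,0,0.02]],[255,[0,0,0],[0,0,0]],[255,[0,0,0],[0,0,0]],[255,[0,0,0],[0,0,0]],[255,[0,0,0],[0,0,0]],[255,[0,0,0],[0,0,0]],[255,[0,0,0],[0,0,0]],[255,[0,0,0],[0,0,0]],[255,[0,0,0],[0,0,0]]]}}

```text
time_s: 43.9
ee_pos: [533.3, -25.0, 92.2]
ee_rot: [179.9, 0.2, -0.2]
force: [-8.2, 0.9, 7.1]
gripper_width: 16.5
gripper_force: 41.5
```

```bash
python3 -c "
from h import *
s=state();print(s['torque'],s['force'],s['ee_pos'],s['ee_rot'])"
```

```text
[0.31679484 1.54521874 1.60813223] [-8.15276727  0.94449568  7.09609128] [533.3395747  -25.01286531  92.22751165] [ 1.79920170e+02  2.16390535e-01 -1.78892262e-01]
```

{"api": "servo_tool", "payload": {"steps": [[0,[0,0,0],[0,0,0]],[0,[0,0,0],[0,0,0]],[0,[0,0,0],[0,0,0]],[0,[0,0,0],[0,0,0]],[0,[0,0,-15],[0,0,0]],[0,[0,0,-30],[0,0,0]],[0,[0,0,-35],[0,0,0]],[0,[0,0,-35],[0,0,0]],[0,[0,0,0],[0,0,-0.14]],[0,[0,0,0],[0,0,-0.14]]]}}

```text
time_s: 44.9
ee_pos: [536.1, -25.2, 208.8]
ee_rot: [179.9, -0.2, 15.8]
force: [0.5, 0.5, -1.6]
gripper_width: 90.7
gripper_force: 0.0
```

{"api": "servo_tool", "payload": {"steps": [[0,[0,0,0],[0,0,-0.14]],[0,[0,0,0],[0,0,-0.14]],[0,[0,0,0],[0,0,-0.14]],[0,[0,0,0],[0,0,-0.14]],[0,[0,0,0],[0,0,-0.14]],[0,[0,0,0],[0,0,-0.14]],[0,[0,0,0],[0,0,-0.134]],[0,[0,0,0],[0,0,0]],[0,[0,0,0],[0,0,0]],[0,[0,0,0],[0,0,0]]]}}

```text
time_s: 45.9
ee_pos: [535.1, -25.1, 207.2]
ee_rot: [180.0, -0.0, 71.2]
force: [0.4, -0.2, 0.1]
gripper_width: 91.1
gripper_force: 0.0
```

```bash
python3 -c "
from h import *
plan(544,-237,205,71.6)
t=cams.grab_frame('top');W=cloud(t)
a=np.radians(-6.85); ux=np.array([np.cos(a),np.sin(a)]); uy=np.array([-ux[1],ux[0]])
Z=W[...,2]
m=(abs(Z-85)<6)&(W[...,1]<-200)&(W[...,1]>-400)&(abs(W[...,0]-525)<70)
n,l,st,c=cv2.connectedComponentsWithStats(m.astype(np.uint8))
for i in range(1,n):
  if st[i,4]>10: print('pin',st[i,4],np.round(ray(t,c[i],84)[:2],1))
w=cams.grab_frame('wrist')
print(np.round(w['tool_from_camera'],2)[:3,3])
"
```

```text
from [535.1 -25.1 207.2] 71.2: turn rz=-0.008 then tool [-198.2, 75.3, 2.2]  rot=[ 1.7999e+02 -1.0000e-02  7.1150e+01]
pin 83 [ 547.1 -236.5]
pin 75 [ 525.1 -297.3]
pin 84 [ 503.4 -358.4]
[  65.25    0.33 -148.44]
```

{"api": "servo_tool", "payload": {"steps": [[0,[-39.2,15.9,0],[0,0,0]],[0,[-39.2,15.9,0],[0,0,0]],[0,[-39.2,15.9,0],[0,0,0]],[0,[-39.2,15.9,0],[0,0,0]],[0,[-39.2,15.9,0],[0,0,0]],[0,[0,0,0],[0,0,0]],[0,[0,0,0],[0,0,0]],[0,[0,0,0],[0,0,0]],[0,[0,0,0],[0,0,0]],[0,[0,0,0],[0,0,0]]]}}

```text
time_s: 47.0
ee_pos: [547.4, -235.1, 207.4]
ee_rot: [180.0, -0.0, 71.4]
force: [0.0, -0.3, -0.4]
gripper_width: 91.1
gripper_force: 0.0
```

```bash
cat > pin.py <<'E'
from h import *
import sys
s=state(); w=cams.grab_frame('wrist'); W=cloud(w,s); Z=W[...,2]; Rt=R.from_euler('xyz',s['ee_rot'],degrees=True).as_matrix()
print(np.round(s['ee_pos'],1),np.round(s['ee_rot'],2))
m=(abs(Z-84)<4)&(W[...,1]<-200); n,l,st,c=cv2.connectedComponentsWithStats(m.astype(np.uint8))
for i in range(1,n):
    if st[i,4]>100:
        mk=(l==i).astype(np.uint8); o=max(cv2.findContours(mk,0,cv2.CHAIN_APPROX_NONE)[0],key=len)[:,0]
        P=np.array([ray(w,q,84,s) for q in o.astype(float)],np.float32); cc,r=cv2.minEnclosingCircle(P[:,:2])
        M=(np.array([*cc,84])-s['ee_pos'])@Rt; C=ray(w,c[i],84,s); print('pin',st[i,:5],'circ',np.round(cc,1),round(r,1),'centroid',np.round(C[:2],1),'tool',np.round((C-s['ee_pos'])@Rt,1),np.round(M,1),'z',np.median(Z[mk>0]).round(1))
if len(sys.argv)>1: save(sys.argv[1],w['color'])
E
python3 pin.py w9.png
```

```text
[ 547.4 -235.1  207.4] [ 1.7999e+02 -1.0000e-02  7.1350e+01]Traceback (most recent call last):
  File "pin.py", line 9, in <module>
    P=np.array([ray(w,q,84,s) for q in o.astype(float)],np.float32); cc,r=cv2.minEnclosingCircle(P[:,:2])
                                                                          ~~~~~~~~~~~~~~~~~~~~~~^^^^^^^^^
cv2.error: OpenCV(4.12.0) /io/opencv/modules/imgproc/src/shapedescr.cpp:201: error: (-215:Assertion failed) count >= 0 && (depth == CV_32F || depth == CV_32S) in function 'minEnclosingCircle'
```

```bash
sed -i 's/minEnclosingCircle(P\[:,:2\])/minEnclosingCircle(np.ascontiguousarray(P[:,:2]))/' pin.py; python3 pin.py w9.png
```

```text
[ 547.5 -235.3  207.4] [ 1.7999e+02 -1.0000e-02  7.1340e+01]
pin [260 199  29  29 656] circ [ 545.2 -236.8] 13.9 centroid [ 545.1 -236.7] tool [ -2.1  -1.7 123.4] [ -2.2  -1.6 123.4] z 83.7
```

View pics/w9.png

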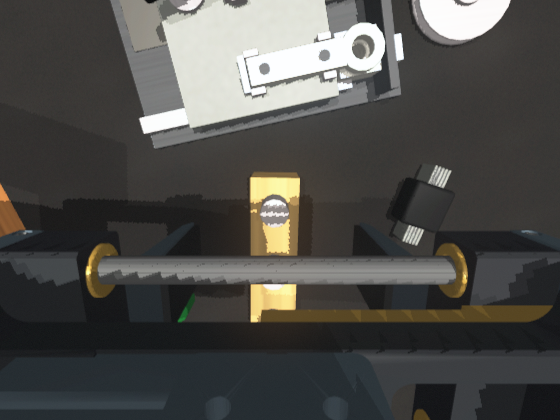

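{"api": "servo_tool", "payload": {"steps": [[0,[-2.1,-1.7,0],[0,0,0]],[0,[0,0,35],[0,0,0]],[0,[0,0,35],[0,0,0]],[0,[0,0,30],[0,0,0]],[0,[0,0,16],[0,0,0]],[0,[0,0,10],[0,0,0]],[0,[0,0,0],[0,0,0]],[0,[0,0,0],[0,0,0]],[255,[0,0,0],[0,0,0]],[255,[0,0,0],[0,0,0]]], "squeeze": 35}}

```text
time_s: 48.1
ee_pos: [545.7, -238.0, 82.4]
ee_rot: [179.9, 0.0, 71.3]
force: [0.2, -0.7, -0.5]
gripper_width: 78.0
gripper_force: 0.0
```

{"api": "servo_tool", "payload": {"steps": [[255,[0,0,0],[0,0,0]],[255,[0,0,0],[0,0,0]],[255,[0,0,0],[0,0,0]],[255,[0,0,0],[0,0,0]],[255,[0,0,0],[0,0,0]],[255,[0,0,0],[0,0,0]],[255,[0,0,0],[0,0,0]],[255,[0,0,-15],[0,0,0]],[255,[0,0,-40],[0,0,0]],[255,[0,0,-45],[0,0,0]]]}}

```text
time_s: 49.1
ee_pos: [544.1, -237.2, 180.6]
ee_rot: [-179.8, -0.0, 71.3]
force: [0.2, -0.2, -0.2]
gripper_width: 27.0
gripper_force: 35.0
```

```bash
cat > tip.py <<'E'
from h import *
import sys
s=state(); w=cams.grab_frame('wrist'); W=cloud(w,s); Rt=R.from_euler('xyz',s['ee_rot'],degrees=True).as_matrix(); T=(W-np.array(s['ee_pos']))@Rt
print(np.round(s['ee_pos'],1),np.round(s['ee_rot'],2),s['gripper_width'])
m=(abs(T[...,1])<25)&(abs(T[...,0])<25)&(T[...,2]>20)&(T[...,2]<85); p=T[m]; print(m.sum())
for z in range(25,85,6):
    q=p[abs(p[:,2]-z)<3]
    if len(q)>8: print(z,len(q),'x',np.round(np.percentile(q[:,0],[2,50,98]),1),'y',np.round(np.percentile(q[:,1],[2,50,98]),1))
v,u=np.where(m); print('pix',u.min(),u.max(),v.min(),v.max())
E
python3 tip.py; python3 -c "
from h import *
a=np.radians(-6.85); ux=np.array([np.cos(a),np.sin(a)]); uy=np.array([-ux[1],ux[0]])
k=np.array([676.7,-42.3])-80*uy; print(k); plan(k[0],k[1],205,71.35)"
```

```text
[ 544.1 -237.2  180.6] [-1.7975e+02 -3.0000e-02  7.1260e+01] 27.012299858787593
215
25 67 x [ 5.2 13.1 15.7] y [-15.1   1.3  15.9]
55 18 x [4.8 5.6 6.2] y [-2.5  0.8  4.1]
61 34 x [3.7 5.7 6.3] y [-4.2  0.8  5.2]
67 33 x [1.6 5.2 6.2] y [-5.1  0.1  6. ]
pix 245 309 220 244
[ 667.15836408 -121.72894425]
from [ 548.3 -239.1  190.1] 71.3: turn rz=-0.002 then tool [149.2, 75.1, -14.9]  rot=[1.7929e+02 6.0000e-02 7.1260e+01]
```

{"api": "servo_tool", "payload": {"steps": [[255,[0,0,-18],[0,0,0]],[255,[38,18.2,0],[0,0,0]],[255,[38,18.2,0],[0,0,0]],[255,[38,18.2,0],[0,0,0]],[255,[37.5,18.2,0],[0,0,0]],[255,[0,0,0],[0,0,0]],[255,[0,0,0],[0,0,0]],[255,[0,0,0],[0,0,0]],[255,[0,0,0],[0,0,0]],[255,[0,0,0],[0,0,0]]]}}

```text
time_s: 50.15
ee_pos: [662.1, -118.6, 199.5]
ee_rot: [180.0, -0.0, 71.2]
force: [-0.4, -0.6, -0.5]
gripper_width: 27.5
gripper_force: 35.0
```

```bash
cat > hole.py <<'E'
from h import *
import sys
k=int(sys.argv[1])
s=state(); w=cams.grab_frame('wrist'); W=cloud(w,s); Z=W[...,2]; Rt=R.from_euler('xyz',s['ee_rot'],degrees=True).as_matrix()
print(np.round(s['ee_pos'],1),np.round(s['ee_rot'],2),s['gripper_width'].round(1),np.round(s['force'],1))
a=np.radians(-6.85); ux=np.array([np.cos(a),np.sin(a)]); uy=np.array([-ux[1],ux[0]]); K=np.array([676.7,-42.3])+k*uy
D=np.hypot(W[...,0]-K[0],W[...,1]-K[1])
m=((abs(Z-61.5)<3)&(D<26)).astype(np.uint8)
cs=cv2.findContours(m,cv2.RETR_EXTERNAL,cv2.CHAIN_APPROX_NONE)[0]
o=max(cs,key=len)[:,0]
P=np.array([ray(w,q,62,s)[:2] for q in o.astype(float)])
ii=np.where((m>0))
# outer ring: fit circle radius ~20 robustly
P=P[((P-K)@ux>-8)]
from scipy.optimize import least_squares
f=least_squares(lambda c:np.hypot(P[:,0]-c[0],P[:,1]-c[1])-19.6,K,loss='soft_l1',f_scale=.5); c=f.x
print('n',len(P),'outer centre',np.round(c,1),'resid',np.abs(f.fun).mean().round(2),'rel knuckle X,Y',np.round([(c-K)@ux,(c-K)@uy],1))
print('leaf tool',np.round((np.array([*c,62])-s['ee_pos'])@Rt,1))
print('knuckle (prior) tool',np.round((np.array([*K,44])-s['ee_pos'])@Rt,1))
if len(sys.argv)>2: save(sys.argv[2],cv2.resize(w['color'][100:300,180:380],(600,600),interpolation=cv2.INTER_CUBIC))
E
python3 hole.py -80 w10.png; python3 tip.py
```

```text
[ 662.2 -118.5  199.5] [179.99  -0.    71.19] 27.075076512710986
216
25 69 x [ 6.5 13.1 15.7] y [-13.9   0.1  14.9]
55 19 x [5.2 5.9 6.2] y [-2.5  0.8  3.6]
61 35 x [3.  5.5 6.1] y [-4.6  0.1  5.2]
67 30 x [1.6 5.4 6.4] y [-4.8  0.8  6. ]
pix 245 308 220 245Traceback (most recent call last):
  File "hole.py", line 5, in <module>
    print(np.round(s['ee_pos'],1),np.round(s['ee_rot'],2),s['gripper_width'].round(1),np.round(s['force'],1))
                                                          ^^^^^^^^^^^^^^^^^^^^^^^^
AttributeError: 'float' object has no attribute 'round'
```

```bash
sed -i "s/s\['gripper_width'\].round(1)/round(s['gripper_width'],1)/" hole.py; python3 hole.py -80 w10.png
```

```text
[ 662.3 -118.4  199.5] [ 1.7998e+02 -1.0000e-02  7.1200e+01] 27.9 [ 0.1  0.2 -0.9]
n 77 outer centre [ 667.3 -122. ] resid 1.34 rel knuckle X,Y [ 0.2 -0.2]
leaf tool [ -1.8   5.9 137.5]
knuckle (prior) tool [ -1.6   5.6 155.5]
```

View pics/w10.png

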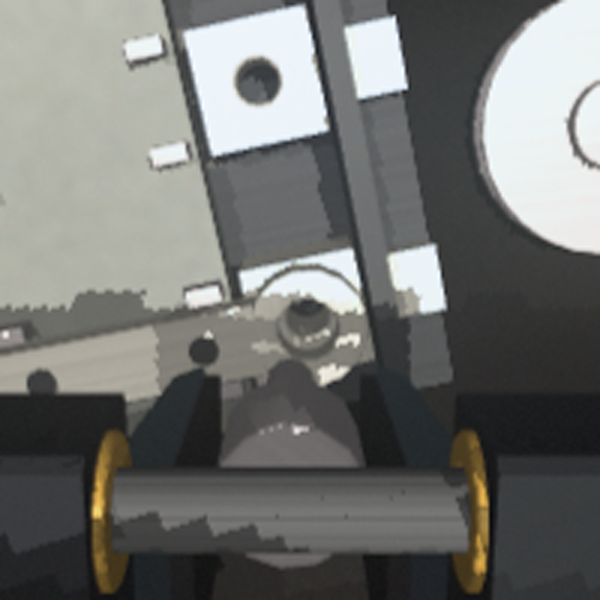

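```bash
cat > px.py <<'E'
from h import *
import sys
# args: u v z ... -> world and tool coords in a fresh wrist view
s=state(); w=cams.grab_frame('wrist'); Rt=R.from_euler('xyz',s['ee_rot'],degrees=True).as_matrix()
a=np.radians(-6.85); ux=np.array([np.cos(a),np.sin(a)]); uy=np.array([-ux[1],ux[0]])
v=list(map(float,sys.argv[1:]))
for u,r,z in zip(v[::3],v[1::3],v[2::3]):
    P=ray(w,(u,r),z,s); print((u,r,z),np.round(P,1),'tool',np.round((P-s['ee_pos'])@Rt,1),'-80:',np.round(P[:2]-80*uy,1),'tool',np.round((np.array([*(P[:2]-80*uy),z])-s['ee_pos'])@Rt,1))
E
python3 px.py 282.3 208.3 62 265.7 126.7 44
```

```text
(282.3, 208.3, 62.0) [ 667.9 -120.9   62. ] tool [ -0.8   6.1 137.5] -80: [ 658.4 -200.3] tool [-79.1  22.7 137.5]
(265.7, 126.7, 44.0) [677.6 -42.3  44. ] tool [ 76.7 -10.1 155.5] -80: [ 668.  -121.7] tool [ -1.5   6.5 155.5]
```

{"api": "servo_tool", "payload": {"steps": [[255,[-1.4,6,0],[0,0,0]],[255,[0,0,20],[0,0,0]],[255,[0,0,20],[0,0,0]],[255,[0,0,12],[0,0,0]],[255,[0,0,0],[0,0,0]],[255,[0,0,0],[0,0,0]],[255,[0,0,0],[0,0,0]],[255,[0,0,0],[0,0,0]],[255,[0,0,0],[0,0,0]],[255,[0,0,0],[0,0,0]]]}}

```text
time_s: 51.35
ee_pos: [668.0, -120.9, 147.7]
ee_rot: [180.0, -0.0, 71.3]
force: [-0.4, -0.4, -1.1]
gripper_width: 27.4
gripper_force: 35.0
```

```bash
python3 tip.py; python3 -c "
from h import *
plan(668,-121.8,147,71.2)
s=state();w=cams.grab_frame('wrist');W=cloud(w,s)
# middle knuckle hole -> centre by dark blob inside its top face
g=cv2.cvtColor(w['color'],cv2.COLOR_RGB2GRAY)
Rm,e=campose(w,s); P=np.array([677.6,-42.3,44]); c=Rm.T@(P-e); f=f_of(w); u=w['cx']+f*c[0]/-c[2]; v=w['cy']-f*c[1]/-c[2]; print('mid hole predicted px',u,v)
u,v=int(u),int(v); p=g[v-14:v+15,u-14:u+15]; m=(p<p.max()*.5).astype(np.uint8); n,l,st,cc=cv2.connectedComponentsWithStats(m); i=l[14,14]; q=cc[i]+[u-14,v-14]; print('found',q,st[i],np.round(ray(w,q,44,s),1))
"
```

```text
[ 668.  -120.9  147.7] [ 1.7996e+02 -1.0000e-02  7.1260e+01] 27.447158281059966
276
25 68 x [ 4.1 13.2 15.7] y [-14.3   1.3  15.9]
55 20 x [3.9 5.7 6.3] y [-3.7  0.8  4.5]
61 29 x [3.6 5.6 6.3] y [-4.3  0.1  4.7]
67 33 x [1.7 5.3 6.3] y [-5.1  0.1  6. ]
pix 245 308 203 246
from [ 668.  -120.9  147.6] 71.3: turn rz=0.001 then tool [-0.9, 0.3, 0.6]  rot=[ 1.7997e+02 -1.0000e-02  7.1270e+01]
mid hole predicted px 255.91122724313485 123.24690459745304
found [255.60077519 123.42248062] [  6   6  18  18 258] [677.3 -42.3  44. ]
```

{"api": "servo_tool", "payload": {"steps": [[255,[-0.8,-0.2,6],[0,0,0]],[255,[0,0,6],[0,0,0]],[255,[0,0,6],[0,0,0]],[255,[0,0,6],[0,0,0]],[255,[0,0,4],[0,0,0]],[255,[0,0,4],[0,0,0]],[255,[0,0,3],[0,0,0]],[255,[0,0,0],[0,0,0]],[255,[0,0,0],[0,0,0]],[255,[0,0,0],[0,0,0]]]}}

```text
time_s: 52.45
ee_pos: [667.7, -121.6, 112.6]
ee_rot: [180.0, -0.0, 71.3]
force: [0.8, -1.2, -0.5]
gripper_width: 27.0
gripper_force: 35.0
```

{"api": "servo_tool", "payload": {"steps": [[255,[0,0,5],[0,0,0]],[255,[0,0,5],[0,0,0]],[255,[0,0,5],[0,0,0]],[255,[0,0,3],[0,0,0]],[255,[0,0,2],[0,0,0]],[255,[0,0,1],[0,0,0]],[255,[0,0,1],[0,0,0]],[255,[0,0,0],[0,0,0]],[255,[0,0,0],[0,0,0]],[255,[0,0,0],[0,0,0]]]}}

```text
time_s: 53.45
ee_pos: [667.6, -121.5, 90.4]
ee_rot: [180.0, -0.0, 71.3]
force: [-0.4, -0.4, -0.9]
gripper_width: 27.1
gripper_force: 35.0
```

{"api": "servo_tool", "payload": {"steps": [[255,[0,0,1],[0,0,0]],[255,[0,0,1],[0,0,0]],[255,[0,0,1],[0,0,0]],[255,[0,0,1],[0,0,0]],[255,[0,0,0.5],[0,0,0]],[255,[0,0,0],[0,0,0]],[255,[0,0,0],[0,0,0]],[255,[0,0,0],[0,0,0]],[255,[0,0,0],[0,0,0]],[255,[0,0,0],[0,0,0]]]}}

```text
time_s: 54.45
ee_pos: [668.3, -121.6, 88.3]
ee_rot: [179.8, -0.0, 71.3]
force: [-2.0, 0.1, 9.1]
gripper_width: 27.2
gripper_force: 35.0
```

{"api": "servo_tool", "payload": {"steps": [[0,[0,0,-0.5],[0,0,0]],[0,[0,0,0],[0,0,0]],[0,[0,0,0],[0,0,0]],[0,[0,0,0],[0,0,0]],[0,[0,0,0],[0,0,0]],[0,[0,0,-10],[0,0,0]],[0,[0,0,-30],[0,0,0]],[0,[0,0,-40],[0,0,0]],[0,[0,0,-40],[0,0,0]],[0,[0,0,0],[0,0,0]]]}}

```text
time_s: 55.45
ee_pos: [670.7, -122.2, 214.2]
ee_rot: [179.2, -0.1, 71.3]
force: [0.0, 0.5, 0.8]
gripper_width: 91.3
gripper_force: 0.0
```

{"api": "servo_tool", "payload": {"steps": [[0,[-42.6,-16.1,0],[0,0,0]],[0,[-42.6,-16.1,0],[0,0,0]],[0,[-42.6,-16.1,0],[0,0,0]],[0,[-42.6,-16.1,0],[0,0,0]],[0,[-42.6,-16.0,0],[0,0,0]],[0,[0,0,0],[0,0,0]],[0,[0,0,0],[0,0,0]],[0,[0,0,0],[0,0,0]],[0,[0,0,0],[0,0,0]],[0,[0,0,0],[0,0,0]]]}}

```text
time_s: 56.45
ee_pos: [523.7, -296.4, 206.1]
ee_rot: [-180.0, -0.0, 71.4]
force: [0.4, -0.2, -0.1]
gripper_width: 91.2
gripper_force: 0.0
```

```bash
python3 pin.py w11.png
```

```text
[ 523.7 -296.4  206.1] [-1.7999e+02 -1.0000e-02  7.1370e+01]
pin [262 199  29  29 663] circ [ 523.5 -298.1] 13.8 centroid [ 523.4 -297.9] tool [ -1.5   0.2 122.1] [ -1.7   0.4 122.1] z 83.7
```

{"api": "servo_tool", "payload": {"steps": [[0,[-1.6,0.3,0],[0,0,0]],[0,[0,0,35],[0,0,0]],[0,[0,0,35],[0,0,0]],[0,[0,0,30],[0,0,0]],[60,[0,0,15],[0,0,0]],[60,[0,0,9.5],[0,0,0]],[60,[0,0,0],[0,0,0]],[60,[0,0,0],[0,0,0]],[255,[0,0,0],[0,0,0]],[255,[0,0,0],[0,0,0]]]}}

```text
time_s: 57.5
ee_pos: [523.2, -299.3, 82.8]
ee_rot: [179.9, 0.0, 71.3]
force: [0.1, -0.2, 0.7]
gripper_width: 56.4
gripper_force: 0.0
```

{"api": "servo_tool", "payload": {"steps": [[255,[0,0,0],[0,0,0]],[255,[0,0,0],[0,0,0]],[255,[0,0,0],[0,0,0]],[255,[0,0,0],[0,0,0]],[255,[0,0,0],[0,0,0]],[255,[0,0,0],[0,0,0]],[255,[0,0,-15],[0,0,0]],[255,[0,0,-35],[0,0,0]],[255,[0,0,-45],[0,0,0]],[255,[0,0,-30],[0,0,0]]]}}

```text
time_s: 58.5
ee_pos: [523.3, -299.4, 209.3]
ee_rot: [179.8, 0.0, 71.3]
force: [1.1, -0.0, -1.4]
gripper_width: 27.2
gripper_force: 35.0
```

```bash
python3 tip.py; python3 -c "
from h import *
a=np.radians(-6.85); uy=np.array([-np.sin(a),np.cos(a)])
k=np.array([677.5,-42.3])+80*uy; print(k); plan(k[0],k[1],203,71.4)"
```

```text
[ 523.3 -299.4  209.3] [1.7985e+02 3.0000e-02 7.1260e+01] 27.196384827070922
231
25 85 x [ 6.3 13.  15.6] y [-13.9   1.9  14.5]
55 15 x [4.9 6.2 6.6] y [-3.3  0.1  4.1]
61 32 x [3.9 5.9 6.5] y [-4.3  0.8  5.2]
67 30 x [2.  5.8 6.6] y [-5.2  0.4  5.6]
pix 245 308 219 246
[687.04163592  37.12894425]
from [ 525.3 -300.5  214.3] 71.3: turn rz=-0.002 then tool [371.6, 45.6, 11.3]  rot=[1.7935e+02 1.3000e-01 7.1260e+01]
```

{"api": "servo_tool", "payload": {"steps": [[255,[46.4,5.9,0],[0,0,0]],[255,[46.4,5.9,0],[0,0,0]],[255,[46.4,5.9,0],[0,0,0]],[255,[46.4,5.9,0],[0,0,0]],[255,[46.4,5.9,0],[0,0,0]],[255,[46.4,5.9,0],[0,0,0]],[255,[46.3,5.9,0],[0,0,0]],[255,[46.3,5.8,0],[0,0,0]],[255,[0,0,0],[0,0,0]],[255,[0,0,0],[0,0,0]]]}}

```text
time_s: 59.55
ee_pos: [686.2, 38.2, 205.5]
ee_rot: [-179.9, 0.1, 71.4]
force: [-0.4, -0.1, -1.1]
gripper_width: 27.1
gripper_force: 35.0
```

{"api": "servo_tool", "payload": {"steps": [[255,[0,0,0],[0,0,0]],[255,[0,0,0],[0,0,0]],[255,[0,0,0],[0,0,0]],[255,[0,0,0],[0,0,0]],[255,[0,0,0],[0,0,0]],[255,[0,0,0],[0,0,0]],[255,[0,0,0],[0,0,0]],[255,[0,0,0],[0,0,0]],[255,[0,0,0],[0,0,0]],[255,[0,0,0],[0,0,0]]]}}

```text
time_s: 60.55
ee_pos: [686.4, 37.2, 206.7]
ee_rot: [180.0, -0.0, 71.3]
force: [-0.2, -0.1, -1.4]
gripper_width: 27.4
gripper_force: 35.0
```

```bash
python3 hole.py 80 w12.png; python3 tip.py|tail -4
```

```text
[686.4  37.2 206.7] [ 1.800e+02 -1.000e-02  7.127e+01] 27.4 [-0.2 -0.1 -1.4]
n 67 outer centre [684.7  37.1] resid 1.25 rel knuckle X,Y [-1.6 -0.2]
leaf tool [ -0.7  -1.6 144.7]
knuckle (prior) tool [ -0.2  -0.2 162.7]
55 16 x [5.  6.3 6.8] y [-3.3  0.4  4.1]
61 29 x [4.2 5.9 6.8] y [-4.3  0.8  5.1]
67 34 x [2.1 5.7 6.5] y [-5.2  0.4  5.6]
pix 245 308 219 244
```

View pics/w12.png

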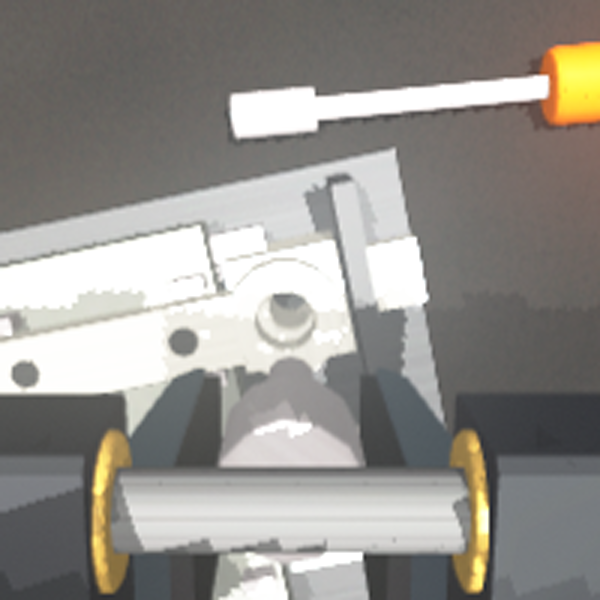

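```bash
python3 px.py 275.3 206 62 | cut -c1-80; python3 -c "
from h import *
plan(687.0,37.2,148,71.3)"
```

```text
(275.3, 206.0, 62.0) [685.7  37.4  62. ] tool [-1.000e-01 -7.000e-01  1.447e+02]
from [686.4  37.2 206.7] 71.3: turn rz=-0.001 then tool [0.2, 0.5, 58.7]  rot=[ 1.800e+02 -1.000e-02  7.127e+01]
```

{"api": "servo_tool", "payload": {"steps": [[255,[-0.2,0.1,20],[0,0,0]],[255,[0,0,20],[0,0,0]],[255,[0,0,12],[0,0,0]],[255,[0,0,6],[0,0,0]],[255,[0,0,0],[0,0,0]],[255,[0,0,0],[0,0,0]],[255,[0,0,0],[0,0,0]],[255,[0,0,0],[0,0,0]],[255,[0,0,0],[0,0,0]],[255,[0,0,0],[0,0,0]]]}}

```text
time_s: 61.7
ee_pos: [686.6, 36.9, 149.1]
ee_rot: [180.0, -0.0, 71.3]
force: [0.8, -0.8, -0.7]
gripper_width: 27.6
gripper_force: 35.0
```

```bash
python3 tip.py|tail -4; python3 -c "
from h import *
plan(687.0,37.2,112,71.3)"
```

```text
55 17 x [5.  6.1 6.5] y [-3.3  0.1  4.1]
61 28 x [3.7 5.8 6.6] y [-4.3  0.8  5.2]
67 34 x [2.  5.8 6.6] y [-5.2  0.4  5.6]
pix 245 309 219 246
from [686.5  37.  149. ] 71.3: turn rz=-0.001 then tool [0.4, 0.4, 37.0]  rot=[ 1.7998e+02 -1.0000e-02  7.1270e+01]
```

Pin offset included, the tip is within 0.3 mm of the hole; descend.

{"api": "servo_tool", "payload": {"steps": [[255,[0,0.1,6],[0,0,0]],[255,[0,0,6],[0,0,0]],[255,[0,0,6],[0,0,0]],[255,[0,0,6],[0,0,0]],[255,[0,0,4],[0,0,0]],[255,[0,0,4],[0,0,0]],[255,[0,0,4],[0,0,0]],[255,[0,0,0],[0,0,0]],[255,[0,0,0],[0,0,0]],[255,[0,0,0],[0,0,0]]]}}

```text
time_s: 62.75
ee_pos: [686.8, 36.9, 113.1]
ee_rot: [180.0, -0.0, 71.3]
force: [0.5, 0.5, -0.3]
gripper_width: 27.3
gripper_force: 35.0
```

{"api": "servo_tool", "payload": {"steps": [[255,[0,0,5],[0,0,0]],[255,[0,0,5],[0,0,0]],[255,[0,0,5],[0,0,0]],[255,[0,0,4],[0,0,0]],[255,[0,0,2],[0,0,0]],[255,[0,0,1],[0,0,0]],[255,[0,0,1],[0,0,0]],[255,[0,0,0],[0,0,0]],[255,[0,0,0],[0,0,0]],[255,[0,0,0],[0,0,0]]]}}

```text
time_s: 63.75
ee_pos: [686.6, 36.9, 89.9]
ee_rot: [180.0, -0.0, 71.3]
force: [-0.1, -0.9, -0.3]
gripper_width: 27.3
gripper_force: 35.0
```

{"api": "servo_tool", "payload": {"steps": [[255,[0,0,1],[0,0,0]],[255,[0,0,1],[0,0,0]],[255,[0,0,1],[0,0,0]],[255,[0,0,1],[0,0,0]],[255,[0,0,0],[0,0,0]],[255,[0,0,0],[0,0,0]],[255,[0,0,0],[0,0,0]],[255,[0,0,0],[0,0,0]],[255,[0,0,0],[0,0,0]],[255,[0,0,0],[0,0,0]]]}}

```text
time_s: 64.75
ee_pos: [687.5, 36.9, 88.8]
ee_rot: [179.8, -0.1, 71.3]
force: [-1.9, -0.9, 11.4]
gripper_width: 26.8
gripper_force: 35.0
```

Seated (11 N). Release, lift, back away and verify.

{"api": "servo_tool", "payload": {"steps": [[0,[0,0,-0.5],[0,0,0]],[0,[0,0,0],[0,0,0]],[0,[0,0,0],[0,0,0]],[0,[0,0,0],[0,0,0]],[0,[0,0,0],[0,0,0]],[0,[0,0,-10],[0,0,0]],[0,[0,0,-30],[0,0,0]],[0,[0,0,-40],[0,0,0]],[0,[0,0,-45],[0,0,0]],[0,[0,0,0],[0,0,0]]]}}

```text
time_s: 65.75
ee_pos: [690.1, 37.1, 220.1]
ee_rot: [179.2, -0.3, 71.3]
force: [1.2, 0.8, 0.4]
gripper_width: 91.0
gripper_force: 0.0
```

{"api": "servo_tool", "payload": {"steps": [[0,[-42,-22,0],[0,0,0]],[0,[-42,-22,0],[0,0,0]],[0,[-42,-22,0],[0,0,0]],[0,[-42,-22,0],[0,0,0]],[0,[-42,-22,0],[0,0,0]],[0,[0,0,0],[0,0,0]],[0,[0,0,0],[0,0,0]],[0,[0,0,0],[0,0,0]],[0,[0,0,0],[0,0,0]],[0,[0,0,0],[0,0,0]]]}}

```text
time_s: 66.75
ee_pos: [515.7, -125.8, 211.0]
ee_rot: [-180.0, -0.0, 71.4]
force: [-0.2, -0.6, -0.1]
gripper_width: 91.2
gripper_force: 0.0
```

```bash
python3 -c "
from h import *
s=state();print(np.round(s['ee_pos'],1))
for n in ('wrist','top'):
    w=cams.grab_frame(n); W=cloud(w,s); Z=W[...,2]
    for k,(x,y) in {'-80':(667.5,-121.7),'80':(686.8,37.1),'0':(677,-42)}.items():
        D=np.hypot(W[...,0]-x,W[...,1]-y); m=(D<12)
        if m.sum()>5: print(n,k,m.sum(),'top z',np.round(np.nanpercentile(Z[m],[10,50,90]),1))
    m=(abs(Z-95)<4)&(np.hypot(W[...,0]-533,W[...,1]+25)<45)
    if m.sum()>30:
        p=W[m][:,:2]; e=np.linalg.svd(p-p.mean(0),full_matrices=False)[2][0]; print(n,'knob',p.mean(0),np.degrees(np.arctan2(e[1],e[0])))
    save('f_'+n+'.png',w['color'])
t=cv2.imread('pics/f_top.png')[140:290,240:450]; cv2.imwrite('pics/f.png',cv2.resize(t,None,fx=3.5,fy=3.5,interpolation=cv2.INTER_CUBIC))
"
```

```text
[ 515.7 -125.8  211. ]
wrist -80 731 top z [81.5 90.4 91.5]
wrist 0 515 top z [22.9 43.1 44.5]
wrist knob [533.58616334 -26.10042908] -174.40463709445547
top -80 75 top z [66.4 88.7 92.7]
top 80 76 top z [68.5 89.3 92.9]
top 0 62 top z [ 7.9 39.4 45.8]
top knob [532.53483232 -25.9411119 ] -175.64784021856238
```

View pics/f_wrist.png

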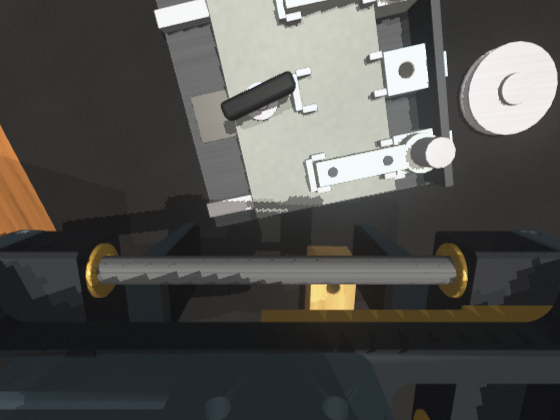

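Both pin heads top out at about 92 mm, which means seated. The knob was turned until it pressed on its stop, and the carriage is home.

```bash
python3 -c "
from workcell import ticket
print(ticket.job_done())"
```

```text
the job is handed in; nothing more can be done
None
```

The job is handed in: both loose aluminium leaves are in the two outer nests, the carriage is home, the knob is clockwise to its stop, and both pins are seated. During the first push home one leaf had slid about 9 mm forward in its nest and blocked the carriage about 4 mm short of home, so I drew it back, re-seated the leaf and pushed again.

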